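Work the stuck wedge out from under the preamplifier

ROBOT

A 6-joint arm with a two-finger parallel gripper is mounted at the origin on the work surface. World frame = base frame: x ahead of the robot, y to its left, z up, the work surface at z = 0. Lengths are in mm, angles in rad, forces in N, time in s.
With the tool pointing down it reaches from about 350 to 925 mm from the base axis. Payload 6.4 kg.
Tool frame: the origin (TCP) lies midway between the tips of the shut fingers; the grasp point (between the pads) lies robot.pinch_z behind it (robot.pinch_z is the distance from the TCP to the grasp point, in mm); z points along the fingers, y is the direction in which the jaws open and shut (so a half turn about z gives the same grasp; the last joint's range is limited). The gripper opens to 85 mm and grips with 20 to 120 N. Pads are 22 mm wide; open, the fingers measure 114 mm over their backs; the gripper's body (76 mm by 85 mm) begins 54 mm behind the grasp point. The pads swing forward as they close: fully open they stand 13 mm farther back than shut.
Start: joints at [1.033, 0.245, 1.558, -0, 1.339, -0.174], TCP at [231.286, 607.471, 203.49] pointing down, gripper open.
Joint ranges: [-3.13, 3.13], [-1.02, 2.26], [0.13, 2.54], [-0.95, 4.09], [0.21, 2.88], [-2.74, 2.74]. Speed limits (rad/s): [2.57, 2.57, 3.14, 3.14, 3.14, 3.14].

INTERFACE

Orientations are given as a unit quaternion [x, y, z, w].
In Python, from workcell import robot, vision, order gives the robot as it stands.
- The arm moves only by the shell command python3 -m pendant 'ROWS'. ROWS is JSON, a list of rows, each an object of numbers: "rx", "ry", "rz": the turn, a rotation vector about the tool's x, y, z in rad; "tx", "ty", "tz": the shift along the tool's x, y, z in cm; "grip": the finger opening in cm, from 0 to 8.54. A call has 1 to 8 rows; each row shifts and turns the commanded pose from where the row before left it, along the tool's axes as they then stand; what a row does not reach is not made up. A row lasts 1/12 s, in which the tool goes at most 41.7 mm and 7.16 degrees, less where a joint would pass 70% of its speed; a pose out of reach is approached as far as the arm can. A call is refused whole if a number of a shift passes 4.17 or a number of a turn 0.125, either way. A call with a gripper value outside its range is refused whole. The fingers move at their own pace and stop on an object; the grip force is fixed at half the most. Time passes only in rows, so rows that do not move let the fingers close. It gives the time, the measured TCP pose, the force and the opening at its end, in the units of the state.
- robot.get_state(): the state, without advancing time (a new reading comes with each control period).
- vision.get_image(name): name is "scene" or "top"; returns the picture (420x560x3 uint8, red, green, blue); there is no depth.
- vision.camera_model(name): a dict with "K" (3x3 intrinsics, pixels), "cam_to_world" (4x4, takes a point from camera to world coordinates). Camera axes: x right, y down, z forward; pixel columns grow to the right and rows downward; lengths in mm; the calibration is good to about 2 mm. A picture is of the moment at which its call begins. camera_model takes no time and is no camera call.
- order.close_job(): hands the job in, once; it reports no verdict.
The state is a dict: "t": time; "joint_pos": joint angles; "joint_velocities": joint speeds; "joint_torque": joint torques, N m; "tcp_pos": TCP position; "eef_rot": TCP orientation; "ft_force": force on the tool from outside, world axes, zero at the start; "wrist_torque": the same for the moment, N m; "width": opening from 0.0 (shut) to 1.0 (fully open).
Only numpy, scipy, OpenCV 4.12 (cv2) and the standard library are available. Lean on these libraries where they do the work, as an engineer would, in place of code of your own. Each camera call takes 0.05 s, during which the arm holds its last target.

TASK

The preamplifier on the repair bench is propped up at the front on a rubber wedge that has stuck fast. Take hold of the wedge's thick end and work it loose with small swings from side to side, easing it out a little with each swing (a straight pull drags the whole set along with it, and it must not be jolted), until the set has come down gently on its own four feet, still within a couple of centimetres of where it stands now. Then lay the wedge flat on its base in the empty blue tub, let go of it, and leave everything else where it is.

Things in the scene. Friction and masses are not known exactly. Their poses are not given: they have to be found in the camera images.
- wedge: Dark brown rubber wedge, 120 mm long, 56 wide, 0.25 kg. Origin: middle of its underside; +x along it to the thin tip (under the set), -x to the thick end in front of the set, z up. Flat top 40 mm high from x -60 to -45 mm, then sloping evenly to 8 mm at the tip (x +60); upright sides. At the start the set's front edge rests on the slope near x -10 mm. Rubber friction about 1.1.
- wedge_tip (a point): Middle of the wedge's thin end, 60 mm along +x from its origin, 3 mm up.
- wedge_tail (a point): Where to grip the thick end, across its 56 mm: 46 mm along -x from the wedge's origin, 22 mm up, midway between the sides. Held firmly and swung some 0.14 rad to each side about the point of the wedge under the set's front edge, it can be eased out 2 to 3 mm a swing; it comes free after about 31 mm.
- set: Grey preamplifier, about 2.6 kg: case 200 mm deep, 300 wide, 66 high, on four hard feet 20 mm high that slide easily (friction 0.2). Origin: middle, level with the feet's undersides; +x to its back, front panel at -x, z upright. At the start tipped back 0.048 rad, on rear feet and wedge. Knobs stick out 18 mm over the wedge's thick end: come in leaning away from the set, 25 to 40 degrees off vertical.
- set_front (a point): Middle of the lower front edge of the set's case, 100 mm along -x of the set and 20 mm above the feet's undersides. About 29 mm above the bench while propped, 20 mm when the set is down.
- set_back (a point): Middle of the back edge of the rear feet, at their underside, 99 mm along +x of the set; the set tips down about this line.
- tub: Empty blue plastic tub, 280 x 180 mm outside at the rim, 55 mm high, walls and floor 4 mm, inside 264 x 164 mm; stands loose to the left or right of the set. Origin: centre of its underside; x along its length, z up.
- multimeter: Dark hand-held multimeter lying face up, 190 x 90 x 36 mm. Origin: centre of its underside. Leave alone.
- solder_reel: Reel of solder standing on its flange, 68 mm across, 50 mm high. Origin: centre of its underside. Leave alone.
- spray_can: Spray can standing upright, 64 mm across, about 180 mm high. Origin: centre of its underside. Leave alone.
There are look-alikes about, which are no part of the job. Of the things that look like the wedge, the middle-sized one is meant.

How it is judged:
By the outcome, as a careful person would: the job done as asked, in the order asked, and still so for the second after the job is handed in, with the robot touching nothing.
It also fails if it takes over 70 s, if anything falls off the work surface, if the arm or the gripper's body presses on something with over 40 N, if the wrist force passes 120 N, or if a joint passes its speed limit or range.

## Working session

There is one attempt and no reset: what is moved stays moved. The work goes in short steps, Python scripts to look and compute and a shell command to move; the robot and the scene stay as the last step left them, time stands still between calls to the robot, and variables do not carry over. Pictures are saved under pics/ and viewed, and the job is handed in when it is done.

```bash
mkdir -p pics; ls; python3 - <<'E'
from workcell import robot, vision, order
import cv2
print(robot.get_state(), robot.pinch_z)
for n in("scene","top"):
    im=vision.get_image(n); cv2.imwrite(f"pics/{n}0.png",im[:,:,::-1]); m=vision.camera_model(n); print(n,m)
E
```

```text
pics
{'t': 0.0, 'joint_pos': array([ 1.03287762e+00,  2.45824323e-01,  1.55904420e+00, -1.42391282e-05,
        1.33871368e+00, -1.74075462e-01]), 'joint_velocities': array([-0.00072611, -0.00175579, -0.00126927, -0.00060017,  0.00075775,
       -0.00142535]), 'joint_torque': array([ 1.05430918e-03, -4.29510427e+01, -3.26125181e+01, -1.47594851e-04,
        5.52407364e-03, -1.31207804e-05]), 'tcp_pos': array([230.97021068, 606.90569056, 202.35760838]), 'eef_rot': array([ 1.80918112e-01,  9.83497660e-01, -9.34815013e-04, -3.40210858e-04]), 'ft_force': array([-0.44086874, -0.12943735, -0.20727532]), 'wrist_torque': array([-0.02073469, -0.04522203, -0.02050928]), 'width': 0.9957469410283539} 18.700000000000003
scene {'K': array([[381.1855975 ,   0.        , 276.97041644],
       [  0.        , 381.1855975 , 213.22441298],
       [  0.        ,   0.        ,   1.        ]]), 'cam_to_world': array([[ 5.42645904e-01,  4.84042628e-01, -6.86467885e-01,
         1.22370598e+03],
       [ 8.39947061e-01, -3.07901929e-01,  4.46861653e-01,
        -3.71936858e+02],
       [ 4.93530345e-03, -8.19084328e-01, -5.73651904e-01,
         5.78099728e+02],
       [ 0.00000000e+00,  0.00000000e+00,  0.00000000e+00,
         1.00000000e+00]])}
top {'K': array([[544.40724814,   0.        , 280.71948997],
       [  0.        , 544.40724814, 195.27423074],
       [  0.        ,   0.        ,   1.        ]]), 'cam_to_world': array([[ 2.18336691e-02, -9.98766819e-01,  4.45884654e-02,
         5.44111726e+02],
       [-9.99692237e-01, -2.23358453e-02, -1.07954306e-02,
        -7.50702009e-01],
       [ 1.17780390e-02, -4.43390388e-02, -9.98947109e-01,
         1.40142253e+03],
       [ 0.00000000e+00,  0.00000000e+00,  0.00000000e+00,
         1.00000000e+00]])}
```

View pics/scene0.png

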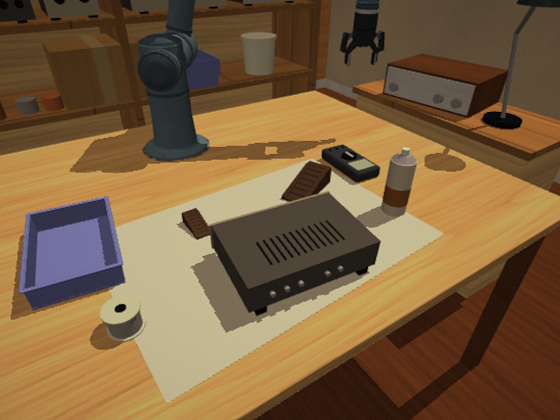

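View pics/top0.png

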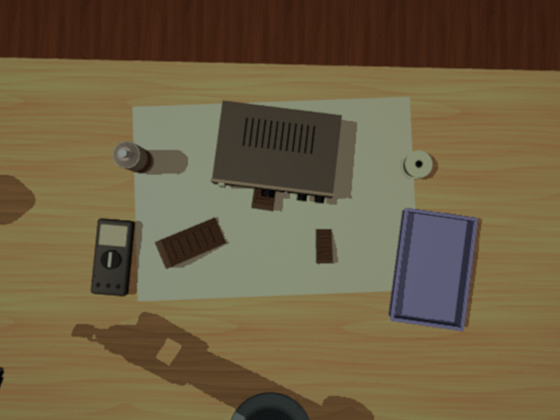

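```bash
cat > h.py <<'E'
from workcell import robot, vision, order
import numpy as np, cv2
from scipy.spatial.transform import Rotation as R
def proj(n,P):
    m=vision.camera_model(n);T=np.linalg.inv(m["cam_to_world"]);P=np.atleast_2d(P)
    c=P@T[:3,:3].T+T[:3,3];q=c@m["K"].T;return q[:,:2]/q[:,2:]
def ray(n,uv,z):
    m=vision.camera_model(n);T=m["cam_to_world"]
    d=T[:3,:3]@np.linalg.solve(m["K"],[uv[0],uv[1],1]);o=T[:3,3];return o+d*(z-o[2])/d[2]
def crop(im,c,w,h,s,fn):
    x,y=int(c[0]-w/2),int(c[1]-h/2);a=im[max(y,0):y+h,max(x,0):x+w,::-1]
    cv2.imwrite(fn,np.clip(cv2.resize(a,None,fx=s,fy=s,interpolation=cv2.INTER_CUBIC).astype(float)*1.8,0,255).astype(np.uint8))
E
python3 - <<'E'
from h import *
im=cv2.imread("pics/top0.png")[:,:,::-1]
crop(im,(275,165),160,120,5,"pics/t_set.png")
crop(im,(435,268),120,140,4,"pics/t_tub.png")
E
```

```text
(no output)
```

View pics/t_set.png

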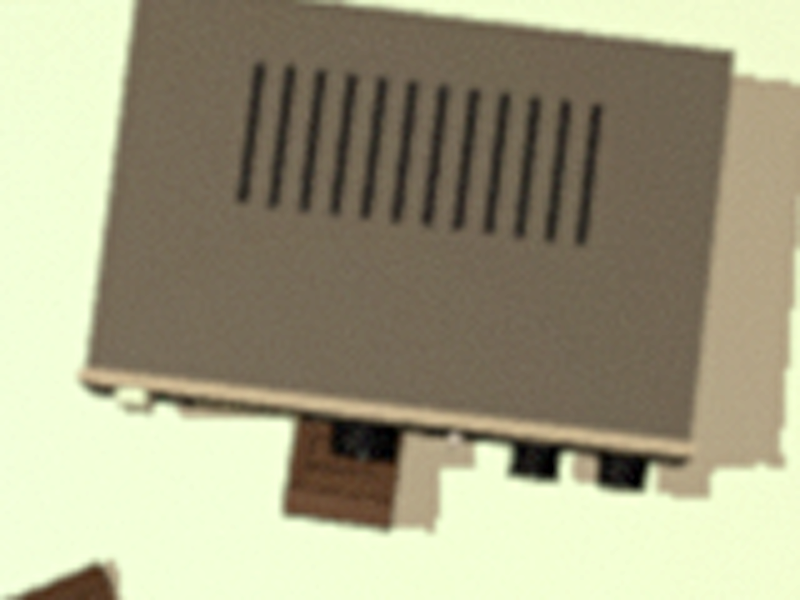

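View pics/t_tub.png

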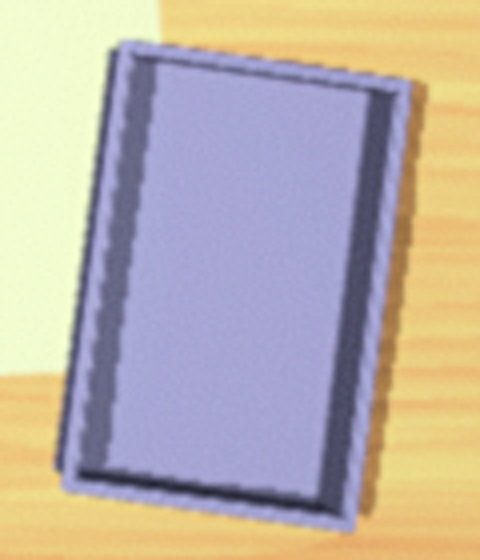

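```bash
python3 - <<'E'
from h import *
o=np.array([195,105])
L=ray("top",o+np.array([283,515])/5,40);Rr=ray("top",o+np.array([391,529])/5,40)
print("tail corners",L,Rr,np.linalg.norm(L-Rr)); d=L-Rr; yaw=np.arctan2(d[1],d[0])-np.pi/2; print("yaw",yaw)
SL=ray("top",o+np.array([292,425])/5,34);SR=ray("top",o+np.array([402,440])/5,34)
print("sides",SL-L,SR-Rr, [np.arctan2(v[1],v[0]) for v in(SL-L,SR-Rr)])
# set front top edge, z~86+~9
FL=ray("top",o+np.array([82,380])/5,95);FR=ray("top",o+np.array([692,455])/5,95);BR=ray("top",o+np.array([733,50])/5,86);BL=ray("top",o+np.array([135,-8])/5,86)
print("set",FL,FR,BR,np.linalg.norm(FL-FR),np.linalg.norm(BR-FR)); d=FL-FR; print("setyaw",np.arctan2(d[1],d[0])-np.pi/2, np.arctan2(*(BR-FR)[1::-1]))
c=[ray("top",np.array([375,198])+np.array(p)/4,55) for p in((118,40),(412,80),(354,531),(62,490))]
print("tub",np.round(c,1),np.mean(c,0),[np.linalg.norm(c[i]-c[i-1]) for i in range(4)], np.arctan2(*(c[0]-c[3])[1::-1]),np.arctan2(*(c[1]-c[2])[1::-1]))
E
```

```text
tail corners [571.42414274  56.60409754  40.        ] [565.61877373   2.48225838  40.        ] 54.43230458923378
yaw -0.10685624377168712
sides [45.45677964 -3.17352754 -6.        ] [44.95242087 -4.51153028 -6.        ] [np.float64(-0.06970107977636175), np.float64(-0.10002739504048438)]
set [633.00661369 152.31641782  95.        ] [ 603.51051141 -141.57277284   95.        ] [ 801.99660167 -159.08647743   86.        ] 295.365665632267 199.46041680582013
setyaw -0.1000297346840886 -0.08800850357788259
tub [[ 579.5 -322.9   55. ]
 [ 558.7 -506.1   55. ]
 [ 281.  -471.8   55. ]
 [ 302.4 -291.7   55. ]] [ 430.38761591 -398.11321165   55.        ] [np.float64(278.8604092925339), np.float64(184.33607051679576), np.float64(279.8553988416171), np.float64(181.4538744127845)] -0.11225270305087587 -0.12256371615896802
```

```bash
cat >> h.py <<'E'
def tgt_rot(yaw,t):
    u=np.array([np.cos(yaw),np.sin(yaw),0]);v=np.array([-u[1],u[0],0]);Z=np.array([0,0,1.])
    z=np.sin(t)*u-np.cos(t)*Z;return R.from_matrix(np.c_[np.cross(v,z),v,z])
def rows(wps,p0=None,q0=None,dec=(2,3)):
    """wps list of (tcp,Rot,n): print rows; shift in frame before the turn. Sim with rounding."""
    s=robot.get_state();p=np.array(s["tcp_pos"] if p0 is None else p0,float);q=R.from_quat(s["eef_rot"]) if q0 is None else q0
    out=[]
    for P,Q,n in wps:
        pa,qa=p.copy(),q
        rv=(qa.inv()*Q).as_rotvec()
        for i in range(1,n+1):
            pt=pa+(np.array(P)-pa)*i/n; qt=qa*R.from_rotvec(rv*i/n)
            sh=np.round(q.inv().apply(pt-p)/10,dec[0]); tv=np.round((q.inv()*qt).as_rotvec(),dec[1])
            out.append((sh,tv)); p=p+q.apply(sh*10); q=q*R.from_rotvec(tv)
    for sh,tv in out: print("sh",sh,"turn",tv)
    print("end",p.round(1)); return out
E
python3 - <<'E'
from h import *
rows([((500,33,200),tgt_rot(-.1,0),17)])
E
```

```text
sh [-2.68 -2.59  0.02] turn [-0.    -0.    -0.016]
sh [-2.64 -2.64  0.02] turn [-0.    -0.    -0.015]
sh [-2.6  -2.67  0.01] turn [-0.    -0.    -0.016]
sh [-2.55 -2.72  0.02] turn [-0.    -0.    -0.015]
sh [-2.52 -2.75  0.02] turn [-0.    -0.    -0.016]
sh [-2.47 -2.79  0.02] turn [-0.001 -0.    -0.015]
sh [-2.43 -2.83  0.01] turn [ 0.    -0.    -0.016]
sh [-2.38 -2.87  0.02] turn [ 0.    -0.    -0.015]
sh [-2.34 -2.91  0.02] turn [ 0.    -0.    -0.016]
sh [-2.29 -2.94  0.01] turn [ 0.    -0.    -0.015]
sh [-2.25 -2.97  0.02] turn [-0.    -0.    -0.016]
sh [-2.2  -3.01  0.01] turn [-0.    -0.    -0.015]
sh [-2.15 -3.05  0.02] turn [-0.    -0.    -0.016]
sh [-2.11 -3.07  0.01] turn [-0.    -0.    -0.015]
sh [-2.06 -3.11  0.02] turn [-0.    -0.    -0.016]
sh [-2.01 -3.14  0.01] turn [-0.    -0.001 -0.015]
sh [-1.96 -3.17  0.02] turn [-0.001  0.    -0.016]
end [500.  33. 200.]
```

```bash
python3 -m pendant '[{"tx":-2.68,"ty":-2.6,"rz":-0.016},{"tx":-2.64,"ty":-2.64,"rz":-0.016},{"tx":-2.6,"ty":-2.67,"rz":-0.016},{"tx":-2.55,"ty":-2.7,"rz":-0.016},{"tx":-2.5,"ty":-2.75,"rz":-0.016},{"tx":-2.45,"ty":-2.8,"rz":-0.016},{"tx":-2.4,"ty":-2.85,"rz":-0.016},{"tx":-2.4,"ty":-2.9,"rz":-0.016}]'
python3 -m pendant '[{"tx":-2.35,"ty":-2.9,"rz":-0.016},{"tx":-2.3,"ty":-2.95,"rz":-0.016},{"tx":-2.25,"ty":-3,"rz":-0.016},{"tx":-2.2,"ty":-3,"rz":-0.016},{"tx":-2.15,"ty":-3.05,"rz":-0.016},{"tx":-2.1,"ty":-3.1,"rz":-0.016},{"tx":-2.05,"ty":-3.1,"rz":-0.016},{"tx":-2,"ty":-3.1,"rz":-0.016}]'
python3 -m pendant '[{},{}]'
python3 - <<'E'
from h import *
s=robot.get_state();print(s["tcp_pos"],s["joint_pos"],R.from_quat(s["eef_rot"]).as_matrix())
t=.56;yaw=-.1
u=np.array([np.cos(yaw),np.sin(yaw),0]);g=np.array([568.5,29.5,0])+14*u+[0,0,24]
Q=tgt_rot(yaw,t);zt=Q.as_matrix()[:,2]
T=g+zt*(18.7+4);print("grasp",g,"TCP final",T,"pre",T-100*zt)
rows([(T-100*zt,Q,8)])
E
```

```text
[231.01279052 606.98893349 202.49245481] [ 1.03287789e+00  2.45753150e-01  1.55887796e+00  7.30158607e-06
  1.33868259e+00 -1.74093564e-01] [[-9.34541840e-01  3.55852161e-01 -8.87875539e-04]
 [ 3.55853138e-01  9.34540727e-01 -1.47434774e-03]
 [ 3.05106021e-04 -1.69379295e-03 -9.99998519e-01]]
grasp [582.43005831  28.10233217  24.        ] TCP final [594.4277456   26.89854815   4.76730898] pre [541.57449765  32.20156145  89.49282008]
sh [-6.19 -5.33  1.42] turn [-0.009 -0.07  -0.032]
sh [-5.89 -5.54  1.79] turn [-0.01  -0.069 -0.032]
sh [-5.59 -5.74  2.14] turn [-0.009 -0.07  -0.032]
sh [-5.23 -5.94  2.46] turn [-0.01  -0.07  -0.032]
sh [-4.86 -6.12  2.75] turn [-0.009 -0.069 -0.032]
sh [-4.46 -6.3   3.02] turn [-0.01  -0.07  -0.032]
sh [-4.04 -6.47  3.25] turn [-0.009 -0.07  -0.032]
sh [-3.59 -6.61  3.46] turn [-0.01  -0.069 -0.032]
end [541.6  32.2  89.5]invalid input
invalid input
invalid input
```

```bash
python3 -m pendant --help; python3 -m pendant '[{"rx":0,"ry":0,"rz":-0.016,"tx":-2.68,"ty":-2.6,"tz":0,"grip":8.5}]'
```

```text
t: 0.18
tcp_pos: [245.2, 575.9, 202.5]
eef_rot: [0.171, 0.985, 0.0, -0.001]
ft_force: [1.3, -0.7, 0.1]
width: 0.994invalid input: not JSON, or not a number
```

```bash
python3 -m pendant '[{"rx":0,"ry":0,"rz":-0.016,"tx":-2.64,"ty":-2.64,"tz":0,"grip":8.5},{"rx":0,"ry":0,"rz":-0.016,"tx":-2.6,"ty":-2.67,"tz":0,"grip":8.5},{"rx":0,"ry":0,"rz":-0.016,"tx":-2.55,"ty":-2.7,"tz":0,"grip":8.5},{"rx":0,"ry":0,"rz":-0.016,"tx":-2.5,"ty":-2.75,"tz":0,"grip":8.5},{"rx":0,"ry":0,"rz":-0.016,"tx":-2.45,"ty":-2.8,"tz":0,"grip":8.5},{"rx":0,"ry":0,"rz":-0.016,"tx":-2.4,"ty":-2.85,"tz":0,"grip":8.5},{"rx":0,"ry":0,"rz":-0.016,"tx":-2.4,"ty":-2.9,"tz":0,"grip":8.5},{"rx":0,"ry":0,"rz":-0.016,"tx":-2.35,"ty":-2.9,"tz":0,"grip":8.5}]'
python3 -m pendant '[{"rx":0,"ry":0,"rz":-0.016,"tx":-2.3,"ty":-2.95,"tz":0,"grip":8.5},{"rx":0,"ry":0,"rz":-0.016,"tx":-2.25,"ty":-3,"tz":0,"grip":8.5},{"rx":0,"ry":0,"rz":-0.016,"tx":-2.2,"ty":-3,"tz":0,"grip":8.5},{"rx":0,"ry":0,"rz":-0.016,"tx":-2.15,"ty":-3.05,"tz":0,"grip":8.5},{"rx":0,"ry":0,"rz":-0.016,"tx":-2.1,"ty":-3.1,"tz":0,"grip":8.5},{"rx":0,"ry":0,"rz":-0.016,"tx":-2.05,"ty":-3.1,"tz":0,"grip":8.5},{"rx":0,"ry":0,"rz":-0.016,"tx":-2,"ty":-3.1,"tz":0,"grip":8.5},{"grip":8.5}]'
cat > plan1.py <<'E'
from h import *
s=robot.get_state();print(s["tcp_pos"],s["joint_pos"],R.from_quat(s["eef_rot"]).as_matrix())
t=.56;yaw=-.1
u=np.array([np.cos(yaw),np.sin(yaw),0]);g=np.array([568.5,29.5,0])+14*u+[0,0,24]
Q=tgt_rot(yaw,t);zt=Q.as_matrix()[:,2]
T=g+zt*(18.7+4);print("grasp",g,"TCP final",T,"pre",T-100*zt)
rows([(T-100*zt,Q,8)])
E
python3 plan1.py
```

```text
t: 0.85
tcp_pos: [373.8, 301.7, 203.1]
eef_rot: [0.109, 0.994, -0.0, -0.0]
ft_force: [0.5, 0.0, 0.3]
width: 0.995
[373.82139426 301.74602603 203.11823416] [ 4.42571301e-01 -1.63797699e-01  1.98029163e+00 -7.52013896e-05
  1.32555407e+00 -9.09610893e-01] [[-9.76202853e-01  2.16859046e-01 -3.80232324e-04]
 [ 2.16859151e-01  9.76202869e-01 -2.60931043e-04]
 [ 3.14598629e-04 -3.37178488e-04 -9.99999894e-01]]
grasp [582.43005831  28.10233217  24.        ] TCP final [594.4277456   26.89854815   4.76730898] pre [541.57449765  32.20156145  89.49282008]
sh [-2.78 -2.83  1.42] turn [-0.004 -0.07  -0.014]
sh [-2.63 -2.88  1.6 ] turn [-0.004 -0.07  -0.015]
sh [-2.47 -2.92  1.76] turn [-0.005 -0.07  -0.014]
sh [-2.3  -2.97  1.92] turn [-0.004 -0.07  -0.015]
sh [-2.12 -3.01  2.06] turn [-0.004 -0.07  -0.014]
sh [-1.92 -3.04  2.19] turn [-0.004 -0.07  -0.015]
sh [-1.73 -3.08  2.31] turn [-0.004 -0.07  -0.014]
sh [-1.51 -3.11  2.4 ] turn [-0.005 -0.07  -0.014]
end [541.6  32.2  89.5]invalid input
```

```bash
python3 -m pendant '[{"rx":-0.004,"ry":-0.07,"rz":-0.014,"tx":-2.78,"ty":-2.83,"tz":1.42,"grip":8.5},{"rx":-0.004,"ry":-0.07,"rz":-0.015,"tx":-2.63,"ty":-2.88,"tz":1.6,"grip":8.5},{"rx":-0.005,"ry":-0.07,"rz":-0.014,"tx":-2.47,"ty":-2.92,"tz":1.76,"grip":8.5},{"rx":-0.004,"ry":-0.07,"rz":-0.015,"tx":-2.3,"ty":-2.97,"tz":1.92,"grip":8.5},{"rx":-0.004,"ry":-0.07,"rz":-0.014,"tx":-2.12,"ty":-3.01,"tz":2.06,"grip":8.5},{"rx":-0.004,"ry":-0.07,"rz":-0.015,"tx":-1.92,"ty":-3.04,"tz":2.19,"grip":8.5},{"rx":-0.004,"ry":-0.07,"rz":-0.014,"tx":-1.73,"ty":-3.08,"tz":2.31,"grip":8.5},{"rx":0,"ry":0,"rz":0,"tx":0,"ty":0,"tz":0,"grip":8.5}]'
python3 plan1.py
python3 - <<'E'
from h import *
im=vision.get_image("top");crop(im,(275,190),160,120,5,"pics/t1.png");cv2.imwrite("pics/s1.png",vision.get_image("scene")[:,:,::-1])
E
```

```text
t: 1.52
tcp_pos: [516.5, 65.6, 100.7]
eef_rot: [0.06, 0.969, -0.014, 0.24]
ft_force: [-0.9, 1.0, -1.0]
width: 0.991
[516.53434079  65.63629994 100.74111828] [-0.0823376  -0.2095428   2.28718831 -0.03050066  0.57874688 -1.50898581] [[-0.87764224  0.12189878  0.46355668]
 [ 0.10881152  0.99254015 -0.05499186]
 [-0.46680206  0.00217713 -0.88435915]]
grasp [582.43005831  28.10233217  24.        ] TCP final [594.4277456   26.89854815   4.76730898] pre [541.57449765  32.20156145  89.49282008]
sh [-0.25 -0.38  0.29] turn [-0.001 -0.009 -0.003]
sh [-0.26 -0.38  0.3 ] turn [-0.001 -0.01  -0.002]
sh [-0.24 -0.37  0.29] turn [-0.001 -0.009 -0.003]
sh [-0.25 -0.38  0.3 ] turn [-0.002 -0.009 -0.002]
sh [-0.24 -0.38  0.3 ] turn [-0.001 -0.009 -0.003]
sh [-0.23 -0.39  0.3 ] turn [-0.001 -0.01  -0.002]
sh [-0.23 -0.38  0.31] turn [-0.001 -0.009 -0.003]
sh [-0.23 -0.38  0.3 ] turn [-0.001 -0.009 -0.002]
end [541.6  32.2  89.5]
```

View pics/t1.png

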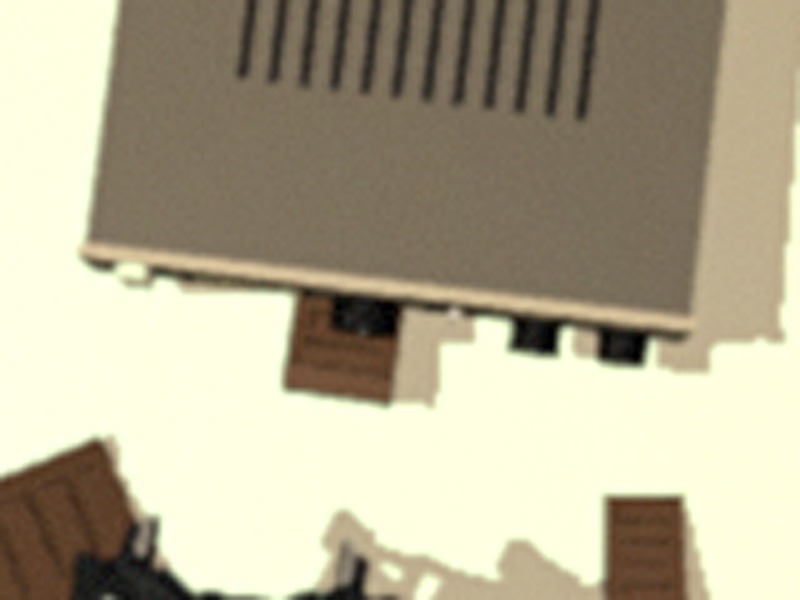

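View pics/s1.png

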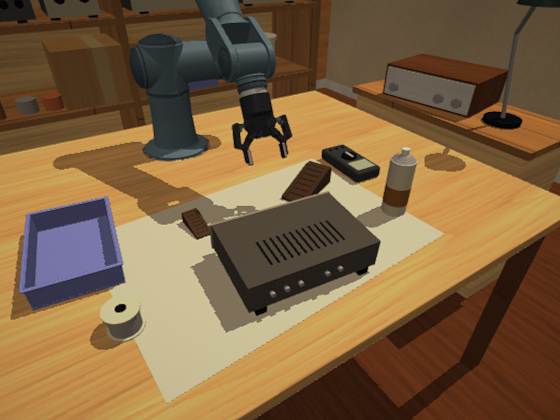

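```bash
python3 - <<'E'
from h import *
s=robot.get_state();M=R.from_quat(s["eef_rot"]).as_matrix()
a=s["tcp_pos"]-13*M[:,2];print("tips",a, proj("top",[a+42*M[:,1],a-42*M[:,1]]))
print(ray("top",(245.3,236.5),a[2]))
t=.56;yaw=-.1
u=np.array([np.cos(yaw),np.sin(yaw),0]);g=np.array([568.5,29.5,0])+14*u+[0,0,24]
Q=tgt_rot(yaw,t);zt=Q.as_matrix()[:,2]
T=g+zt*(18.7+4)
rows([(T-70*zt,Q,4)])
E
```

```text
tips [511.62669303  69.67867015 115.30032392] [[226.43762795 230.07990077]
 [261.75707964 235.08649518]]
[502.48606732  66.63296281 115.30032392]
sh [-0.51 -0.84  1.39] turn [-0.002 -0.018 -0.005]
sh [-0.48 -0.84  1.4 ] turn [-0.001 -0.018 -0.004]
sh [-0.45 -0.85  1.4 ] turn [-0.002 -0.018 -0.005]
sh [-0.42 -0.85  1.42] turn [-0.001 -0.018 -0.004]
end [557.5  30.6  64. ]
```

```bash
python3 -m pendant '[{"rx":-0.002,"ry":-0.018,"rz":-0.005,"tx":-0.51,"ty":-0.84,"tz":1.39,"grip":8.5},{"rx":-0.002,"ry":-0.018,"rz":-0.005,"tx":-0.48,"ty":-0.84,"tz":1.4,"grip":8.5},{"rx":-0.002,"ry":-0.018,"rz":-0.005,"tx":-0.45,"ty":-0.85,"tz":1.4,"grip":8.5},{"rx":-0.002,"ry":-0.018,"rz":-0.004,"tx":-0.42,"ty":-0.85,"tz":1.42,"grip":8.5},{"rx":0,"ry":0,"rz":0,"tx":0,"ty":0,"tz":0,"grip":8.5},{"rx":0,"ry":0,"rz":0,"tx":0,"ty":0,"tz":0,"grip":8.5}]'
python3 - <<'E'
from h import *
s=robot.get_state();M=R.from_quat(s["eef_rot"]).as_matrix();print(M,s["joint_pos"])
im=vision.get_image("top");crop(im,(265,210),160,120,5,"pics/t2.png")
a=s["tcp_pos"]-13*M[:,2];print("tips",a, (proj("top",[a+42*M[:,1],a-42*M[:,1]])-[185,150])*5)
t=.56;yaw=-.1
u=np.array([np.cos(yaw),np.sin(yaw),0]);g=np.array([568.5,29.5,0])+14*u+[0,0,24]
Q=tgt_rot(yaw,t);zt=Q.as_matrix()[:,2]
T=g+zt*(18.7+4)
rows([(T,Q,6)])
E
```

```text
t: 2.12
tcp_pos: [558.7, 33.0, 65.7]
eef_rot: [0.046, 0.96, -0.012, 0.277]
ft_force: [0.4, -0.4, -1.0]
width: 0.997
[[-0.84261351  0.09428215  0.53020123]
 [ 0.08054874  0.99554453 -0.0490203 ]
 [-0.53246067  0.00140187 -0.84645358]] [-0.16291259 -0.05918356  2.25902328  0.10081448  0.38313489 -1.72160124]
tips [551.78716612  33.67062605  76.67455684] [[290.21604982 319.80526762]
 [461.87185439 339.87643649]]
sh [ 0.04 -0.05  1.19] turn [0.001 0.    0.001]
sh [ 0.04 -0.05  1.18] turn [0.    0.001 0.   ]
sh [ 0.04 -0.05  1.19] turn [0.001 0.    0.001]
sh [ 0.04 -0.04  1.19] turn [0.001 0.001 0.001]
sh [ 0.04 -0.05  1.18] turn [0.001 0.    0.001]
sh [ 0.03 -0.04  1.19] turn [0.    0.001 0.   ]
end [594.5  26.9   4.8]
```

View pics/t2.png

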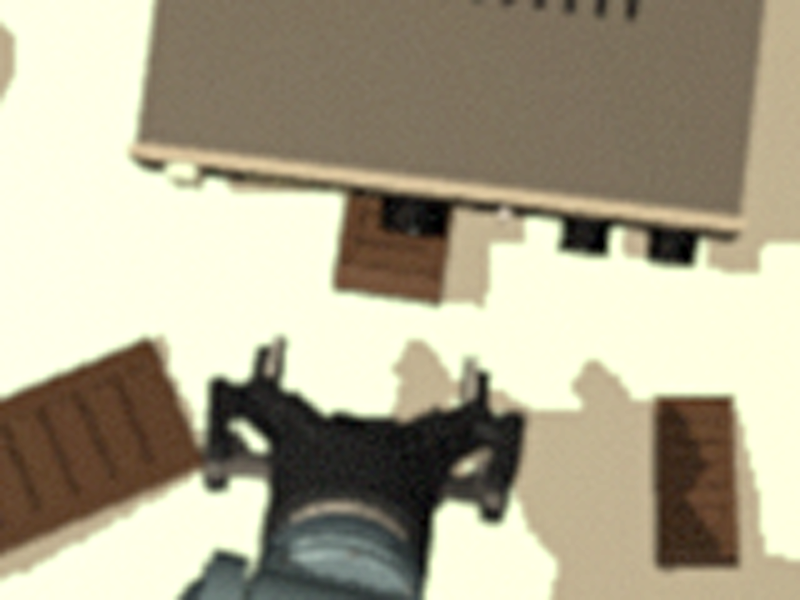

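```bash
python3 - <<'E'
from h import *
s=robot.get_state();M=R.from_quat(s["eef_rot"]).as_matrix();p=s["tcp_pos"];print(p)
im=vision.get_image("scene").copy();cv2.imwrite("pics/s2.png",im[:,:,::-1])
o=proj("scene",p)[0].astype(int)
P=np.array([p-b*M[:,2]+y*M[:,1]+x*M[:,0] for b in(13,13+18.7) for y in(42.5,-42.5) for x in(-11,0,11)])
def draw(name,im,c,fn):
    w,h,sc=120,90,6
    x,y=int(c[0]-60),int(c[1]-45)
    a=cv2.resize(im[y:y+h,x:x+w,::-1],None,fx=sc,fy=sc,interpolation=cv2.INTER_CUBIC)
    a=np.clip(a*1.8,0,255).astype(np.uint8)
    for i,q in enumerate(proj(name,P)): cv2.circle(a,tuple(int(v) for v in (q-[x,y]+.5)*sc),3,(0,0,255) if i<6 else (0,255,0),-1)
    cv2.imwrite(fn,a)
draw("scene",im,o,"pics/s2c.png")
im=vision.get_image("top").copy();draw("top",im,proj("top",p)[0],"pics/t2c.png")
E
```

```text
[558.92471875  33.14658265  66.27331213]
```

View pics/s2c.png

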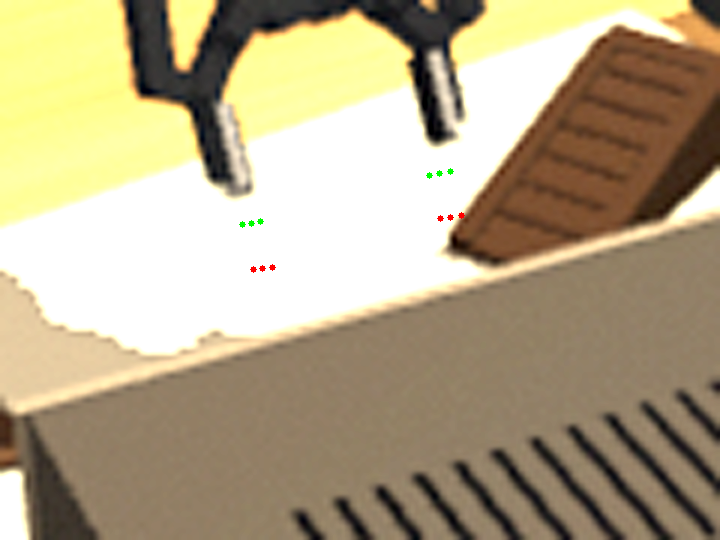

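View pics/t2c.png

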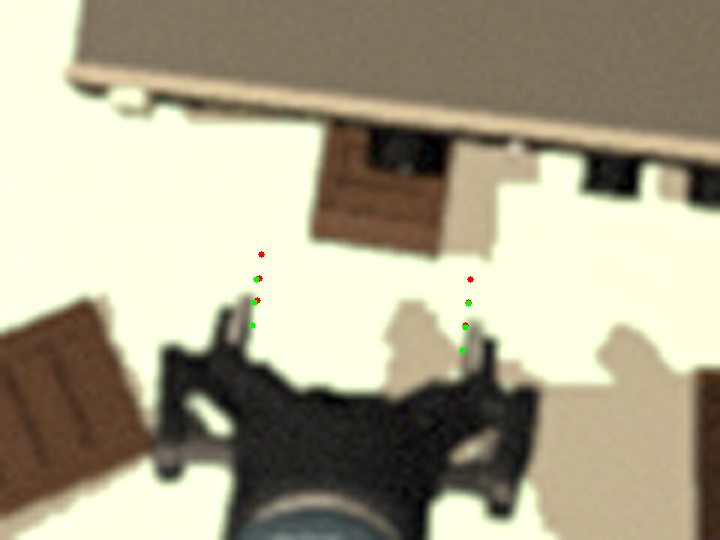

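```bash
python3 - <<'E'
from h import *
p=np.array([231,607,202.4]);q=R.from_quat([.1809,.9835,-.0009,-.0003]);M=q.as_matrix()
im=cv2.imread("pics/scene0.png")
P=np.array([p-b*M[:,2]+y*M[:,1] for b in(0,13,44) for y in(42.5,-42.5)])
pr=proj("scene",P);print(pr)
x,y=310,0
a=cv2.resize(im[y:y+100,x:x+120],None,fx=6,fy=6,interpolation=cv2.INTER_CUBIC)
for i,v in enumerate(pr): cv2.circle(a,tuple(int(k) for k in (v-[x,y]+.5)*6),3,[(255,0,0),(0,0,255),(0,255,0)][i//2],-1)
cv2.imwrite("pics/s0c.png",a)
E
```

```text
[[368.8065745   77.13992453]
 [345.95227323  78.40231172]
 [369.34507159  73.3375256 ]
 [346.36768602  74.56432319]
 [370.65379272  64.09647314]
 [347.37748895  65.23477867]]
```

View pics/s0c.png

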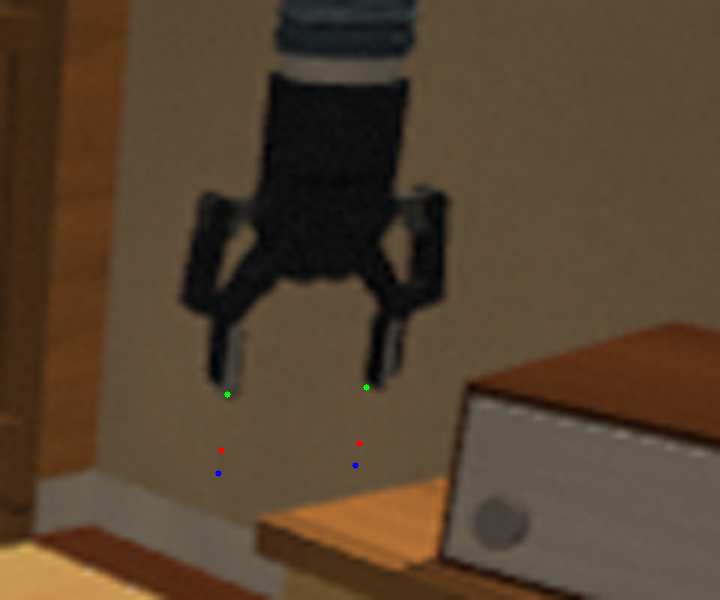

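The tips appear about 44 mm behind the reported TCP, where 13 mm was expected. I'll check this with the fingers at the wedge's width.

```bash
python3 -m pendant '[{"rx":0,"ry":0,"rz":0,"tx":0,"ty":0,"tz":0,"grip":5.6},{"rx":0,"ry":0,"rz":0,"tx":0,"ty":0,"tz":0,"grip":5.6},{"rx":0,"ry":0,"rz":0,"tx":0,"ty":0,"tz":0,"grip":5.6},{"rx":0,"ry":0,"rz":0,"tx":0,"ty":0,"tz":0,"grip":5.6},{"rx":0,"ry":0,"rz":0,"tx":0,"ty":0,"tz":0,"grip":5.6},{"rx":0,"ry":0,"rz":0,"tx":0,"ty":0,"tz":0,"grip":5.6}]'
cat > ov.py <<'E'
from h import *
import sys
tag=sys.argv[1];hw=float(sys.argv[2]);bs=[float(a) for a in sys.argv[3:]]
s=robot.get_state();M=R.from_quat(s["eef_rot"]).as_matrix();p=s["tcp_pos"];print(p,s["width"])
P=np.array([p-b*M[:,2]+y*M[:,1] for b in bs for y in(hw,0,-hw)])
col=[(0,0,255),(0,255,0),(255,0,0),(255,0,255)]
for n in("scene","top"):
    im=vision.get_image(n);c=proj(n,p-30*M[:,2])[0];x,y=int(c[0]-60),int(c[1]-45)
    a=cv2.resize(im[y:y+90,x:x+120,::-1],None,fx=6,fy=6,interpolation=cv2.INTER_CUBIC);a=np.clip(a*1.8,0,255).astype(np.uint8)
    for i,q in enumerate(proj(n,P)): cv2.circle(a,tuple(int(v) for v in (q-[x,y]+.5)*6),3,col[i//3],-1)
    cv2.imwrite(f"pics/{tag}_{n}.png",a)
E
python3 ov.py w56 28 0 35 45
```

```text
t: 2.77
tcp_pos: [558.7, 32.0, 65.6]
eef_rot: [0.046, 0.96, -0.013, 0.277]
ft_force: [-0.6, 0.2, 0.8]
width: 0.652
[558.70677518  32.01985028  65.616001  ] 0.6523099816864804
```

View pics/w56_scene.png

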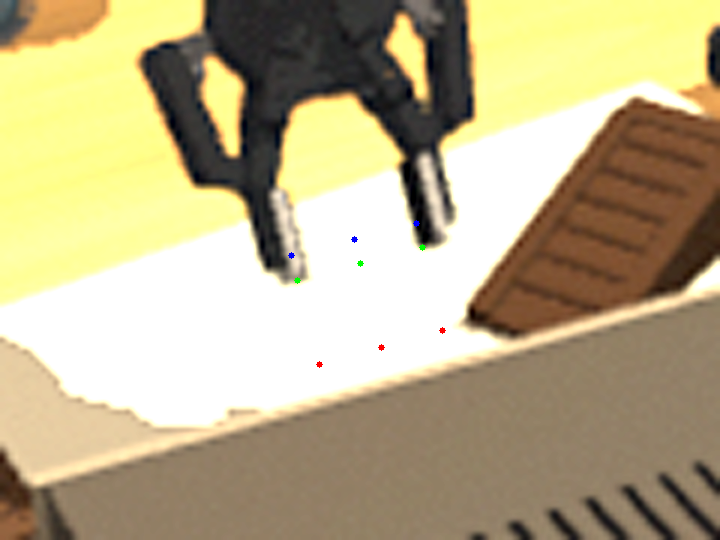

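View pics/w56_top.png

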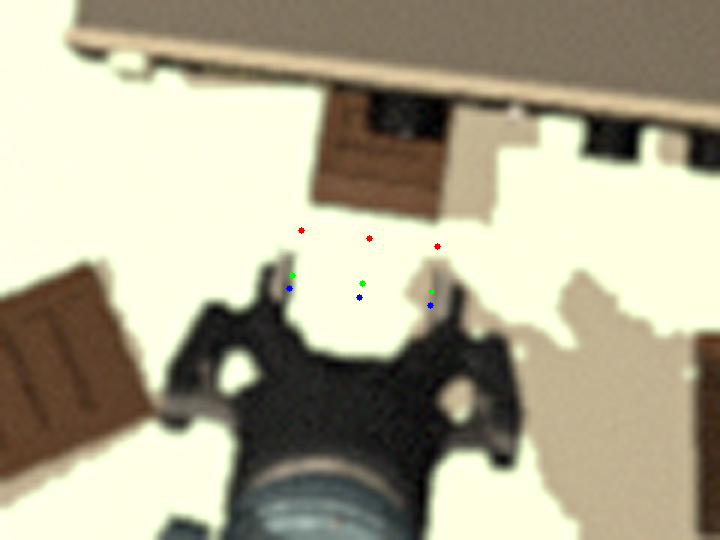

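```bash
cat > plan2.py <<'E'
from h import *
s=robot.get_state();print(s["tcp_pos"],s["joint_pos"].round(2))
t=.56;yaw=-.1
u=np.array([np.cos(yaw),np.sin(yaw),0]);g=np.array([568.5,29.5,0])+14*u+[0,0,24]
Q=tgt_rot(yaw,t);zt=Q.as_matrix()[:,2]
T=g+zt*54
print("T",T)
rows([(T-40*zt,Q,4),(T,Q,4)])
E
python3 plan2.py
```

```text
[558.66558672  31.9780489   65.51811292] [-0.16 -0.06  2.26  0.1   0.38 -1.72]
T [610.97081221  25.23870498 -21.75177599]
sh [ 0.05 -0.04  1.55] turn [0.001 0.001 0.001]
sh [ 0.04 -0.04  1.55] turn [0.001 0.    0.001]
sh [ 0.05 -0.04  1.55] turn [0.    0.001 0.   ]
sh [ 0.04 -0.04  1.54] turn [0.001 0.001 0.001]
sh [-0. -0.  1.] turn [ 0. -0.  0.]
sh [-0. -0.  1.] turn [ 0. -0.  0.]
sh [-0. -0.  1.] turn [ 0. -0.  0.]
sh [-0. -0.  1.] turn [ 0. -0.  0.]
end [610.9  25.3 -21.7]
```

```bash
python3 -m pendant '[{"rx":0,"ry":0,"rz":0,"tx":0.05,"ty":-0.04,"tz":0,"grip":8.5},{"rx":0.001,"ry":0.001,"rz":0.001,"tx":0.05,"ty":-0.04,"tz":0.7,"grip":8.5},{"rx":0.001,"ry":0.001,"rz":0.001,"tx":0.05,"ty":-0.04,"tz":1.5,"grip":8.5},{"rx":0,"ry":0,"rz":0,"tx":0.03,"ty":-0.04,"tz":1.5,"grip":8.5},{"rx":0,"ry":0,"rz":0,"tx":0,"ty":0,"tz":1.5,"grip":8.5},{"rx":0,"ry":0,"rz":0,"tx":0,"ty":0,"tz":1,"grip":8.5},{"rx":0,"ry":0,"rz":0,"tx":0,"ty":0,"tz":0,"grip":8.5},{"rx":0,"ry":0,"rz":0,"tx":0,"ty":0,"tz":0,"grip":8.5}]'
python3 ov.py ap 42 44 63; python3 plan2.py
```

```text
t: 3.53
tcp_pos: [589.5, 27.4, 11.2]
eef_rot: [0.047, 0.96, -0.013, 0.276]
ft_force: [-0.5, -0.1, 0.1]
width: 0.994
[589.48753134  27.36761087  11.16670468] 0.9941953880497826
[589.92923132  27.38124658  12.38688356] [-0.16  0.14  2.18  0.13  0.26 -1.76]
T [610.97081221  25.23870498 -21.75177599]
sh [ 0.01 -0.    0.  ] turn [0. 0. 0.]
sh [ 0.   -0.    0.01] turn [0.001 0.001 0.001]
sh [ 0.01 -0.    0.  ] turn [-0. -0.  0.]
sh [ 0.   -0.    0.01] turn [0. 0. 0.]
sh [ 0. -0.  1.] turn [0. 0. 0.]
sh [ 0. -0.  1.] turn [0. 0. 0.]
sh [ 0. -0.  1.] turn [0. 0. 0.]
sh [ 0. -0.  1.] turn [0. 0. 0.]
end [611.   25.3 -21.8]
```

View pics/ap_scene.png

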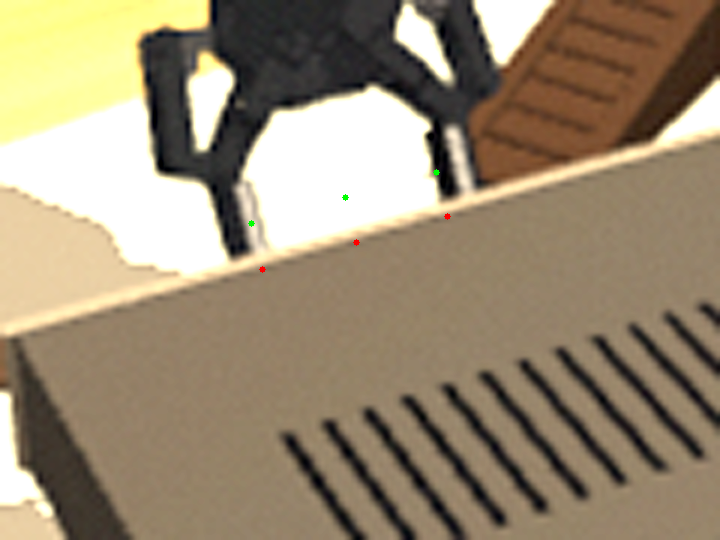

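View pics/ap_top.png

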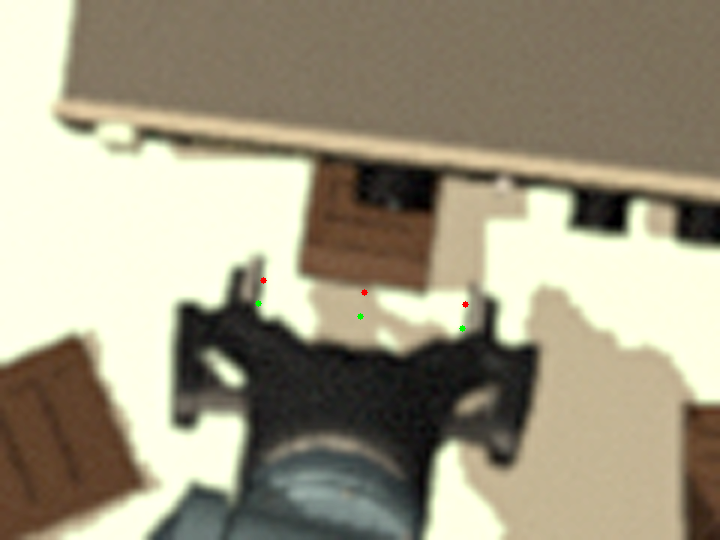

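```bash
sed -i 's/t=.56/t=.47/; s/rows(.*/rows([(T-40*zt,Q,2),(T,Q,5)])/' plan2.py; python3 plan2.py
```

```text
[589.92923132  27.38124658  12.38688356] [-0.16  0.14  2.18  0.13  0.26 -1.76]
T [606.76374029  25.66082016 -24.14468756]
sh [ 0.07 -0.    0.01] turn [0.001 0.046 0.001]
sh [ 0.08 -0.    0.  ] turn [0.    0.045 0.   ]
sh [-0.  -0.   0.8] turn [0. 0. 0.]
sh [-0.  -0.   0.8] turn [0. 0. 0.]
sh [-0.  -0.   0.8] turn [0. 0. 0.]
sh [-0.  -0.   0.8] turn [0. 0. 0.]
sh [-0.  -0.   0.8] turn [0. 0. 0.]
end [606.7  25.7 -24.1]
```

```bash
python3 -m pendant '[{"rx":0.001,"ry":0.045,"rz":0.001,"tx":0.07,"ty":0,"tz":0,"grip":8.5},{"rx":0,"ry":0.045,"rz":0,"tx":0.08,"ty":0,"tz":0,"grip":8.5},{"rx":0,"ry":0,"rz":0,"tx":0,"ty":0,"tz":0.8,"grip":8.5},{"rx":0,"ry":0,"rz":0,"tx":0,"ty":0,"tz":0.8,"grip":8.5},{"rx":0,"ry":0,"rz":0,"tx":0,"ty":0,"tz":0.8,"grip":8.5},{"rx":0,"ry":0,"rz":0,"tx":0,"ty":0,"tz":0,"grip":8.5},{"rx":0,"ry":0,"rz":0,"tx":0,"ty":0,"tz":0,"grip":8.5}]'
python3 plan2.py
```

```text
t: 4.22
tcp_pos: [598.3, 26.6, -11.5]
eef_rot: [0.048, 0.971, -0.011, 0.232]
ft_force: [0.4, 1.2, 0.1]
width: 1.001
[598.31238278  26.605788   -11.5415153 ] [-0.16  0.23  2.11  0.08  0.34 -1.7 ]
T [606.76374029  25.66082016 -24.14468756]
sh [-0.09 -0.   -1.25] turn [ 0.    -0.001  0.   ]
sh [-0.09 -0.01 -1.24] turn [ 0.    -0.001  0.   ]
sh [-0.  -0.   0.8] turn [0. 0. 0.]
sh [-0.  -0.   0.8] turn [0. 0. 0.]
sh [-0.  -0.   0.8] turn [0. 0. 0.]
sh [-0.  -0.   0.8] turn [0. 0. 0.]
sh [-0.  -0.   0.8] turn [0. 0. 0.]
end [606.7  25.7 -24.2]
```

```bash
python3 -m pendant '[{"rx":0,"ry":0,"rz":0,"tx":-0.05,"ty":0,"tz":0.6,"grip":8.5},{"rx":0,"ry":0,"rz":0,"tx":-0.05,"ty":0,"tz":0.5,"grip":8.5},{"rx":0,"ry":0,"rz":0,"tx":0,"ty":0,"tz":0.3,"grip":8.5},{"rx":0,"ry":0,"rz":0,"tx":0,"ty":0,"tz":0,"grip":8.5},{"rx":0,"ry":0,"rz":0,"tx":0,"ty":0,"tz":0,"grip":8.5}]'
python3 ov.py g1 42 44 63; python3 plan2.py|head -2
```

```text
t: 4.63
tcp_pos: [606.6, 25.7, -22.3]
eef_rot: [0.048, 0.971, -0.012, 0.233]
ft_force: [-0.2, 0.5, 0.1]
width: 0.994
[606.57631985  25.72721318 -22.32207932] 0.9943222692388761
[606.68299926  25.73804542 -21.97755498] [-0.16  0.27  2.09  0.08  0.32 -1.7 ]
T [606.76374029  25.66082016 -24.14468756]
```

View pics/g1_top.png

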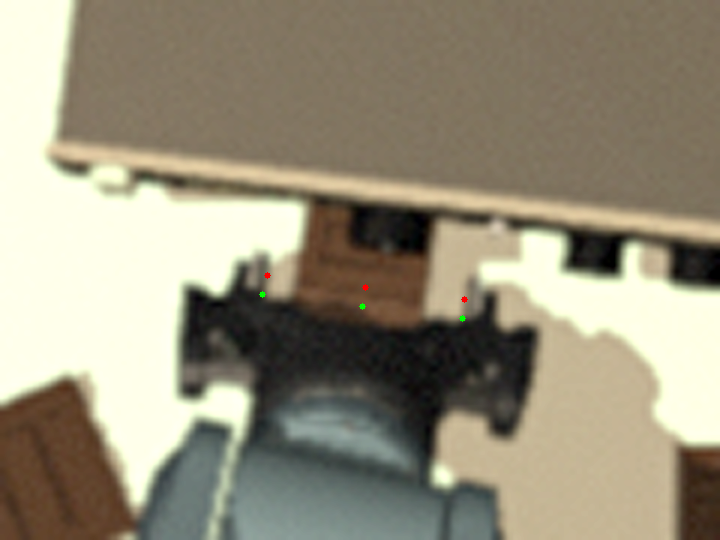

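View pics/g1_scene.png

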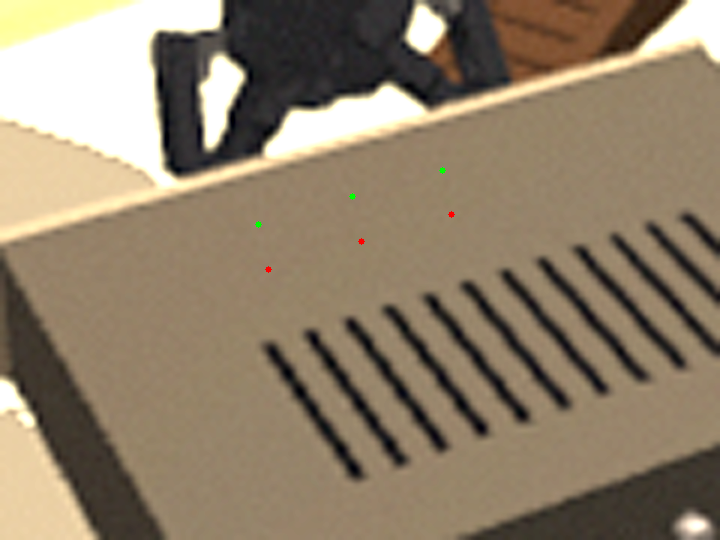

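```bash
python3 -m pendant '[{"rx":0,"ry":0,"rz":0,"tx":0,"ty":0,"tz":0,"grip":5.2},{"rx":0,"ry":0,"rz":0,"tx":0,"ty":0,"tz":0,"grip":5.0},{"rx":0,"ry":0,"rz":0,"tx":0,"ty":0,"tz":0,"grip":5.0},{"rx":0,"ry":0,"rz":0,"tx":0,"ty":0,"tz":0,"grip":5.0},{"rx":0,"ry":0,"rz":0,"tx":0,"ty":0,"tz":0,"grip":5.0},{"rx":0,"ry":0,"rz":0,"tx":0,"ty":0,"tz":0,"grip":5.0},{"rx":0,"ry":0,"rz":0,"tx":0,"ty":0,"tz":0,"grip":5.0}]'
python3 - <<'E'
from h import *
s=robot.get_state();print(s["tcp_pos"],s["ft_force"],s["width"])
im=vision.get_image("top");crop(im,(275,180),160,120,5,"pics/t3.png")
E
```

```text
t: 5.32
tcp_pos: [606.5, 27.1, -21.3]
eef_rot: [0.049, 0.971, -0.011, 0.233]
ft_force: [-7.2, 8.2, 11.7]
width: 0.649
[606.4751626   27.12693415 -21.32491602] [-7.16951604  8.17169962 11.6878408 ] 0.6491668323186757
```

View pics/t3.png

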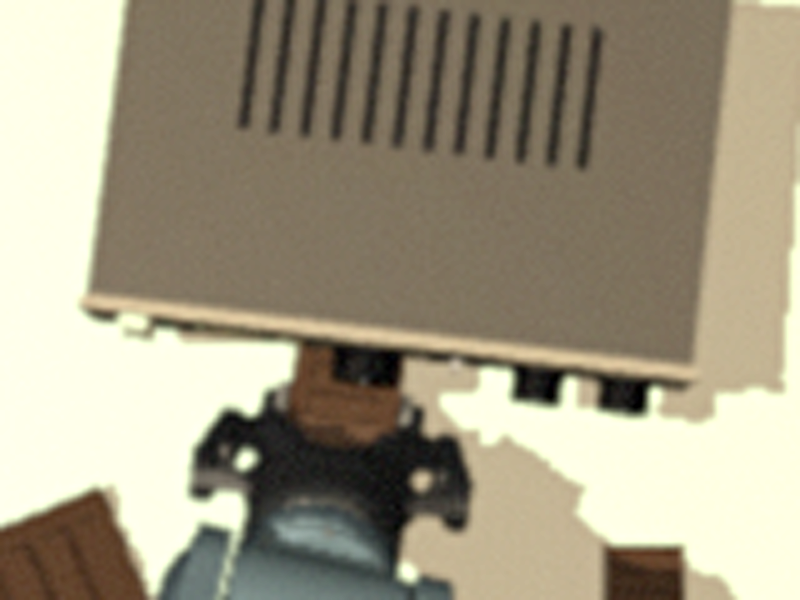

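```bash
python3 -m pendant '[{"rx":-0.016,"ry":0,"rz":-0.031,"tx":0.02,"ty":-0.04,"tz":-0.01,"grip":5.0},{"rx":-0.016,"ry":0,"rz":-0.031,"tx":0.02,"ty":-0.04,"tz":-0.01,"grip":5.0},{"rx":-0.016,"ry":0,"rz":-0.031,"tx":0.02,"ty":-0.04,"tz":-0.01,"grip":5.0},{"rx":-0.016,"ry":0,"rz":-0.031,"tx":0.02,"ty":-0.04,"tz":-0.01,"grip":5.0}]'
cat > st.py <<'E'
from h import *
s=robot.get_state();M=R.from_quat(s["eef_rot"]).as_matrix();y=np.arctan2(-M[0,1],M[1,1])
print("t%.2f"%s["t"],"p",s["tcp_pos"].round(1),"yaw %.3f tilt %.3f roll %.3f"%(y,np.arccos(-M[2,2]),M[2,1]),"F",s["ft_force"].round(1),"T",s["wrist_torque"].round(2),"w %.3f"%s["width"],"q",s["joint_pos"].round(2))
E
python3 st.py
```

```text
t: 5.7
tcp_pos: [605.8, 24.8, -21.3]
eef_rot: [-0.019, 0.972, 0.006, 0.234]
ft_force: [-5.3, 1.3, 6.4]
width: 0.65
t5.70 p [605.8  24.8 -21.3] yaw 0.041 tilt 0.472 roll 0.002 F [-5.3  1.3  6.4] T [ 0.29  0.49 -0.43] w 0.650 q [-0.2   0.26  2.09  0.33  0.34 -2.1 ]
```

```bash
python3 -m pendant '[{"rx":0.016,"ry":0,"rz":0.031,"tx":0.025,"ty":0.04,"tz":-0.013,"grip":5.0},{"rx":0.016,"ry":0,"rz":0.031,"tx":0.025,"ty":0.04,"tz":-0.013,"grip":5.0},{"rx":0.016,"ry":0,"rz":0.031,"tx":0.025,"ty":0.04,"tz":-0.013,"grip":5.0},{"rx":0.016,"ry":0,"rz":0.031,"tx":0.025,"ty":0.04,"tz":-0.013,"grip":5.0},{"rx":0.016,"ry":0,"rz":0.031,"tx":0.025,"ty":0.04,"tz":-0.013,"grip":5.0},{"rx":0.016,"ry":0,"rz":0.031,"tx":0.025,"ty":0.04,"tz":-0.013,"grip":5.0},{"rx":0.016,"ry":0,"rz":0.031,"tx":0.025,"ty":0.04,"tz":-0.013,"grip":5.0},{"rx":0.016,"ry":0,"rz":0.031,"tx":0.025,"ty":0.04,"tz":-0.013,"grip":5.0}]' >/dev/null; python3 st.py
python3 -m pendant '[{"rx":-0.016,"ry":0,"rz":-0.031,"tx":0.025,"ty":-0.05,"tz":-0.013,"grip":5.0},{"rx":-0.016,"ry":0,"rz":-0.031,"tx":0.025,"ty":-0.05,"tz":-0.013,"grip":5.0},{"rx":-0.016,"ry":0,"rz":-0.031,"tx":0.025,"ty":-0.05,"tz":-0.013,"grip":5.0},{"rx":-0.016,"ry":0,"rz":-0.031,"tx":0.025,"ty":-0.05,"tz":-0.013,"grip":5.0},{"rx":-0.016,"ry":0,"rz":-0.031,"tx":0.025,"ty":-0.05,"tz":-0.013,"grip":5.0},{"rx":-0.016,"ry":0,"rz":-0.031,"tx":0.025,"ty":-0.05,"tz":-0.013,"grip":5.0},{"rx":-0.016,"ry":0,"rz":-0.031,"tx":0.025,"ty":-0.05,"tz":-0.013,"grip":5.0},{"rx":-0.016,"ry":0,"rz":-0.031,"tx":0.025,"ty":-0.05,"tz":-0.013,"grip":5.0}]' >/dev/null; python3 st.py
python3 - <<'E'
from h import *
im=vision.get_image("top");crop(im,(275,180),160,120,5,"pics/t4.png")
E
```

```text
t6.37 p [603.9  27.8 -21.2] yaw -0.239 tilt 0.472 roll -0.002 F [-6.1  2.7  6.8] T [0.42 0.44 0.72] w 0.650 q [-0.11  0.27  2.08 -0.18  0.33 -1.29]
t7.03 p [601.5  24.  -21.3] yaw 0.040 tilt 0.472 roll 0.002 F [-1.7  1.2  4. ] T [ 0.17  0.35 -0.41] w 0.650 q [-0.2   0.25  2.1   0.34  0.34 -2.1 ]
```

View pics/t4.png

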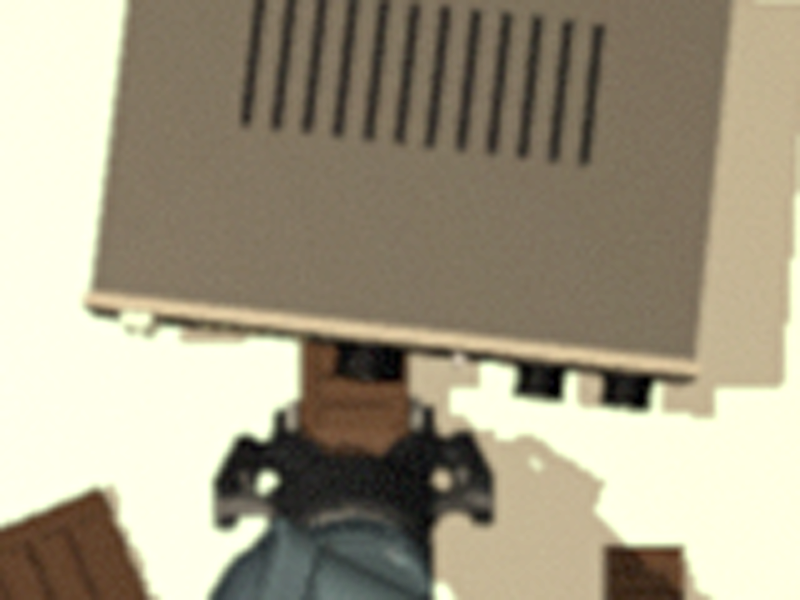

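```bash
python3 -m pendant '[{"rx":0.016,"ry":0,"rz":0.031,"tx":0.027,"ty":0.06,"tz":-0.014,"grip":5.0},{"rx":0.016,"ry":0,"rz":0.031,"tx":0.027,"ty":0.06,"tz":-0.014,"grip":5.0},{"rx":0.016,"ry":0,"rz":0.031,"tx":0.027,"ty":0.06,"tz":-0.014,"grip":5.0},{"rx":0.016,"ry":0,"rz":0.031,"tx":0.027,"ty":0.06,"tz":-0.014,"grip":5.0},{"rx":0.016,"ry":0,"rz":0.031,"tx":0.027,"ty":0.06,"tz":-0.014,"grip":5.0},{"rx":0.016,"ry":0,"rz":0.031,"tx":0.027,"ty":0.06,"tz":-0.014,"grip":5.0},{"rx":0.016,"ry":0,"rz":0.031,"tx":0.027,"ty":0.06,"tz":-0.014,"grip":5.0},{"rx":0.016,"ry":0,"rz":0.031,"tx":0.027,"ty":0.06,"tz":-0.014,"grip":5.0}]' >/dev/null; python3 st.py
python3 -m pendant '[{"rx":-0.016,"ry":0,"rz":-0.031,"tx":0.027,"ty":-0.07,"tz":-0.014,"grip":5.0},{"rx":-0.016,"ry":0,"rz":-0.031,"tx":0.027,"ty":-0.07,"tz":-0.014,"grip":5.0},{"rx":-0.016,"ry":0,"rz":-0.031,"tx":0.027,"ty":-0.07,"tz":-0.014,"grip":5.0},{"rx":-0.016,"ry":0,"rz":-0.031,"tx":0.027,"ty":-0.07,"tz":-0.014,"grip":5.0},{"rx":-0.016,"ry":0,"rz":-0.031,"tx":0.027,"ty":-0.07,"tz":-0.014,"grip":5.0},{"rx":-0.016,"ry":0,"rz":-0.031,"tx":0.027,"ty":-0.07,"tz":-0.014,"grip":5.0},{"rx":-0.016,"ry":0,"rz":-0.031,"tx":0.027,"ty":-0.07,"tz":-0.014,"grip":5.0},{"rx":-0.016,"ry":0,"rz":-0.031,"tx":0.027,"ty":-0.07,"tz":-0.014,"grip":5.0}]' >/dev/null; python3 st.py
python3 -m pendant '[{"rx":0.016,"ry":0,"rz":0.031,"tx":0.027,"ty":0.08,"tz":-0.014,"grip":5.0},{"rx":0.016,"ry":0,"rz":0.031,"tx":0.027,"ty":0.08,"tz":-0.014,"grip":5.0},{"rx":0.016,"ry":0,"rz":0.031,"tx":0.027,"ty":0.08,"tz":-0.014,"grip":5.0},{"rx":0.016,"ry":0,"rz":0.031,"tx":0.027,"ty":0.08,"tz":-0.014,"grip":5.0},{"rx":0.016,"ry":0,"rz":0.031,"tx":0.027,"ty":0.08,"tz":-0.014,"grip":5.0},{"rx":0.016,"ry":0,"rz":0.031,"tx":0.027,"ty":0.08,"tz":-0.014,"grip":5.0},{"rx":0.016,"ry":0,"rz":0.031,"tx":0.027,"ty":0.08,"tz":-0.014,"grip":5.0},{"rx":0.016,"ry":0,"rz":0.031,"tx":0.027,"ty":0.08,"tz":-0.014,"grip":5.0}]' >/dev/null; python3 st.py
python3 - <<'E'
from h import *
im=vision.get_image("top");crop(im,(275,180),160,120,5,"pics/t5.png")
E
```

```text
t7.75 p [599.2  28.7 -21.2] yaw -0.239 tilt 0.472 roll -0.002 F [-5.3 -0.4  8. ] T [0.12 0.46 0.51] w 0.648 q [-0.11  0.26  2.09 -0.19  0.32 -1.28]
t8.42 p [596.4  23.8 -21.3] yaw 0.040 tilt 0.472 roll 0.002 F [-2.3  2.7  4.2] T [ 0.35  0.28 -0.31] w 0.650 q [-0.2   0.25  2.12  0.34  0.34 -2.11]
t9.08 p [594.2  29.7 -21.2] yaw -0.240 tilt 0.472 roll -0.002 F [-6.1 -3.4  7.6] T [-0.22  0.49  0.26] w 0.650 q [-0.11  0.25  2.1  -0.19  0.32 -1.27]
```

View pics/t5.png

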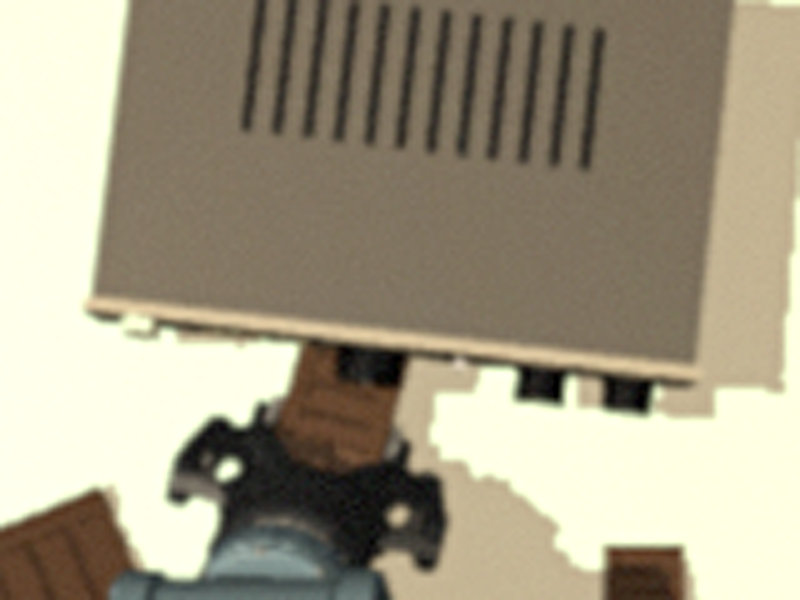

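```bash
python3 -m pendant '[{"rx":-0.016,"ry":0,"rz":-0.031,"tx":0.027,"ty":-0.09,"tz":-0.014,"grip":5.0},{"rx":-0.016,"ry":0,"rz":-0.031,"tx":0.027,"ty":-0.09,"tz":-0.014,"grip":5.0},{"rx":-0.016,"ry":0,"rz":-0.031,"tx":0.027,"ty":-0.09,"tz":-0.014,"grip":5.0},{"rx":-0.016,"ry":0,"rz":-0.031,"tx":0.027,"ty":-0.09,"tz":-0.014,"grip":5.0},{"rx":-0.016,"ry":0,"rz":-0.031,"tx":0.027,"ty":-0.09,"tz":-0.014,"grip":5.0},{"rx":-0.016,"ry":0,"rz":-0.031,"tx":0.027,"ty":-0.09,"tz":-0.014,"grip":5.0},{"rx":-0.016,"ry":0,"rz":-0.031,"tx":0.027,"ty":-0.09,"tz":-0.014,"grip":5.0},{"rx":-0.016,"ry":0,"rz":-0.031,"tx":0.027,"ty":-0.09,"tz":-0.014,"grip":5.0}]' >/dev/null; python3 st.py
python3 -m pendant '[{"rx":0.016,"ry":0,"rz":0.031,"tx":0.027,"ty":0.095,"tz":-0.014,"grip":5.0},{"rx":0.016,"ry":0,"rz":0.031,"tx":0.027,"ty":0.095,"tz":-0.014,"grip":5.0},{"rx":0.016,"ry":0,"rz":0.031,"tx":0.027,"ty":0.095,"tz":-0.014,"grip":5.0},{"rx":0.016,"ry":0,"rz":0.031,"tx":0.027,"ty":0.095,"tz":-0.014,"grip":5.0},{"rx":0.016,"ry":0,"rz":0.031,"tx":0.027,"ty":0.095,"tz":-0.014,"grip":5.0},{"rx":0.016,"ry":0,"rz":0.031,"tx":0.027,"ty":0.095,"tz":-0.014,"grip":5.0},{"rx":0.016,"ry":0,"rz":0.031,"tx":0.027,"ty":0.095,"tz":-0.014,"grip":5.0},{"rx":0.016,"ry":0,"rz":0.031,"tx":0.027,"ty":0.095,"tz":-0.014,"grip":5.0}]' >/dev/null; python3 st.py
python3 -m pendant '[{"rx":-0.016,"ry":0,"rz":-0.031,"tx":0.027,"ty":-0.105,"tz":-0.014,"grip":5.0},{"rx":-0.016,"ry":0,"rz":-0.031,"tx":0.027,"ty":-0.105,"tz":-0.014,"grip":5.0},{"rx":-0.016,"ry":0,"rz":-0.031,"tx":0.027,"ty":-0.105,"tz":-0.014,"grip":5.0},{"rx":-0.016,"ry":0,"rz":-0.031,"tx":0.027,"ty":-0.105,"tz":-0.014,"grip":5.0},{"rx":-0.016,"ry":0,"rz":-0.031,"tx":0.027,"ty":-0.105,"tz":-0.014,"grip":5.0},{"rx":-0.016,"ry":0,"rz":-0.031,"tx":0.027,"ty":-0.105,"tz":-0.014,"grip":5.0},{"rx":-0.016,"ry":0,"rz":-0.031,"tx":0.027,"ty":-0.105,"tz":-0.014,"grip":5.0},{"rx":-0.016,"ry":0,"rz":-0.031,"tx":0.027,"ty":-0.105,"tz":-0.014,"grip":5.0}]' >/dev/null; python3 st.py
python3 - <<'E'
from h import *
im=vision.get_image("top");crop(im,(275,180),160,120,5,"pics/t6.png")
E
```

```text
t9.80 p [591.2  23.6 -21.3] yaw 0.040 tilt 0.472 roll 0.002 F [-2.5  3.   5. ] T [ 0.53  0.33 -0.25] w 0.648 q [-0.21  0.24  2.13  0.35  0.34 -2.12]
t10.47 p [589.1  30.5 -21.2] yaw -0.240 tilt 0.472 roll -0.003 F [-6.6 -3.8  8.2] T [-0.37  0.49  0.22] w 0.651 q [-0.11  0.25  2.12 -0.2   0.32 -1.27]
t11.13 p [585.9  23.5 -21.3] yaw 0.040 tilt 0.472 roll 0.002 F [-2.7  4.1  4.9] T [ 0.6   0.24 -0.14] w 0.653 q [-0.21  0.22  2.14  0.35  0.34 -2.13]
```

View pics/t6.png

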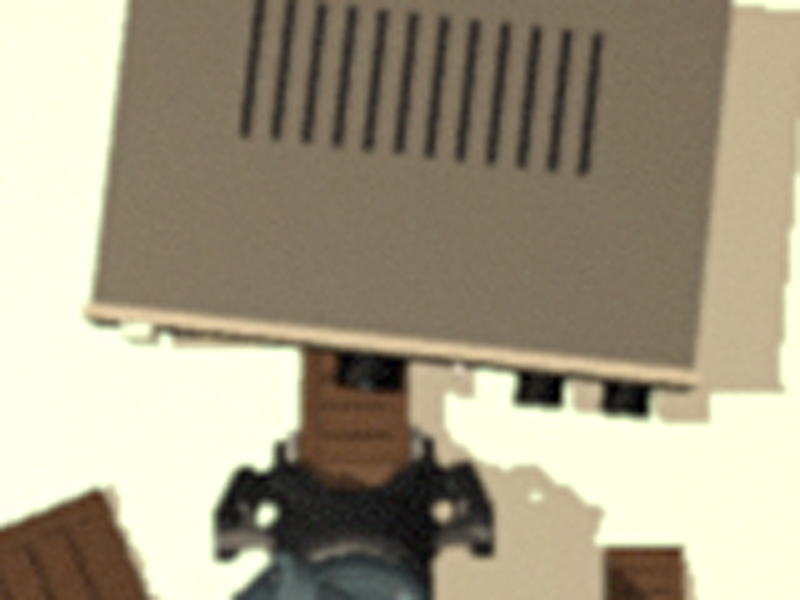

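```bash
python3 -m pendant '[{"rx":0.016,"ry":0,"rz":0.031,"tx":0.027,"ty":0.115,"tz":-0.014,"grip":5.0},{"rx":0.016,"ry":0,"rz":0.031,"tx":0.027,"ty":0.115,"tz":-0.014,"grip":5.0},{"rx":0.016,"ry":0,"rz":0.031,"tx":0.027,"ty":0.115,"tz":-0.014,"grip":5.0},{"rx":0.016,"ry":0,"rz":0.031,"tx":0.027,"ty":0.115,"tz":-0.014,"grip":5.0},{"rx":0.016,"ry":0,"rz":0.031,"tx":0.027,"ty":0.115,"tz":-0.014,"grip":5.0},{"rx":0.016,"ry":0,"rz":0.031,"tx":0.027,"ty":0.115,"tz":-0.014,"grip":5.0},{"rx":0.016,"ry":0,"rz":0.031,"tx":0.027,"ty":0.115,"tz":-0.014,"grip":5.0},{"rx":0.016,"ry":0,"rz":0.031,"tx":0.027,"ty":0.115,"tz":-0.014,"grip":5.0}]' >/dev/null; python3 st.py
python3 -m pendant '[{"rx":-0.016,"ry":0,"rz":-0.031,"tx":0.027,"ty":-0.12,"tz":-0.014,"grip":5.0},{"rx":-0.016,"ry":0,"rz":-0.031,"tx":0.027,"ty":-0.12,"tz":-0.014,"grip":5.0},{"rx":-0.016,"ry":0,"rz":-0.031,"tx":0.027,"ty":-0.12,"tz":-0.014,"grip":5.0},{"rx":-0.016,"ry":0,"rz":-0.031,"tx":0.027,"ty":-0.12,"tz":-0.014,"grip":5.0},{"rx":-0.016,"ry":0,"rz":-0.031,"tx":0.027,"ty":-0.12,"tz":-0.014,"grip":5.0},{"rx":-0.016,"ry":0,"rz":-0.031,"tx":0.027,"ty":-0.12,"tz":-0.014,"grip":5.0},{"rx":-0.016,"ry":0,"rz":-0.031,"tx":0.027,"ty":-0.12,"tz":-0.014,"grip":5.0},{"rx":-0.016,"ry":0,"rz":-0.031,"tx":0.027,"ty":-0.12,"tz":-0.014,"grip":5.0}]' >/dev/null; python3 st.py
python3 -m pendant '[{"rx":0.016,"ry":0,"rz":0.031,"tx":0.027,"ty":0.13,"tz":-0.014,"grip":5.0},{"rx":0.016,"ry":0,"rz":0.031,"tx":0.027,"ty":0.13,"tz":-0.014,"grip":5.0},{"rx":0.016,"ry":0,"rz":0.031,"tx":0.027,"ty":0.13,"tz":-0.014,"grip":5.0},{"rx":0.016,"ry":0,"rz":0.031,"tx":0.027,"ty":0.13,"tz":-0.014,"grip":5.0},{"rx":0.016,"ry":0,"rz":0.031,"tx":0.027,"ty":0.13,"tz":-0.014,"grip":5.0},{"rx":0.016,"ry":0,"rz":0.031,"tx":0.027,"ty":0.13,"tz":-0.014,"grip":5.0},{"rx":0.016,"ry":0,"rz":0.031,"tx":0.027,"ty":0.13,"tz":-0.014,"grip":5.0},{"rx":0.016,"ry":0,"rz":0.031,"tx":0.027,"ty":0.13,"tz":-0.014,"grip":5.0}]' >/dev/null; python3 st.py
python3 - <<'E'
from h import *
im=vision.get_image("top");crop(im,(275,180),160,120,5,"pics/t7.png")
im=vision.get_image("scene");crop(im,(295,240),180,140,4,"pics/s7.png")
E
```

```text
t11.85 p [584.   31.6 -21.2] yaw -0.240 tilt 0.472 roll -0.003 F [-7.6 -4.8  8.4] T [-0.58  0.57  0.02] w 0.646 q [-0.11  0.24  2.13 -0.2   0.32 -1.27]
t12.52 p [580.7  23.7 -21.3] yaw 0.040 tilt 0.471 roll 0.002 F [-2.7  4.   5.8] T [ 0.69  0.3  -0.08] w 0.649 q [-0.21  0.21  2.15  0.36  0.33 -2.14]
t13.18 p [578.8  32.8 -21.2] yaw -0.240 tilt 0.471 roll -0.003 F [-6.9 -5.5  8.1] T [-0.68  0.56 -0.08] w 0.647 q [-0.11  0.23  2.14 -0.2   0.31 -1.26]
```

View pics/t7.png

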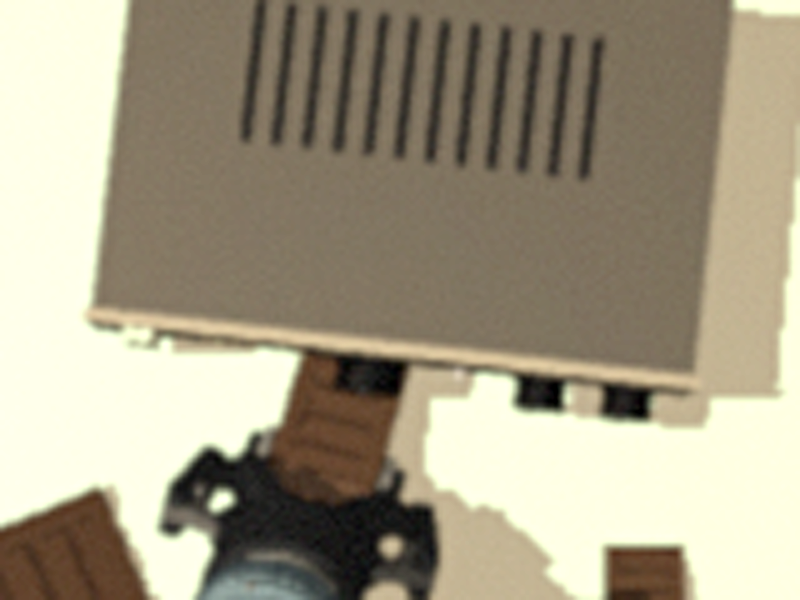

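View pics/s7.png

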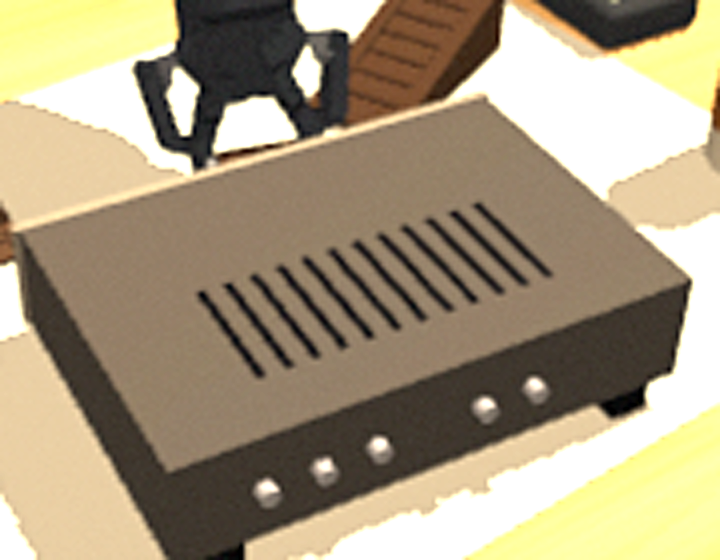

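```bash
python3 -m pendant '[{"rx":-0.016,"ry":0,"rz":-0.031,"tx":0.025,"ty":-0.14,"tz":-0.013,"grip":5.0},{"rx":-0.016,"ry":0,"rz":-0.031,"tx":0.025,"ty":-0.14,"tz":-0.013,"grip":5.0},{"rx":-0.016,"ry":0,"rz":-0.031,"tx":0.025,"ty":-0.14,"tz":-0.013,"grip":5.0},{"rx":-0.016,"ry":0,"rz":-0.031,"tx":0.025,"ty":-0.14,"tz":-0.013,"grip":5.0},{"rx":-0.016,"ry":0,"rz":-0.031,"tx":0.025,"ty":-0.14,"tz":-0.013,"grip":5.0},{"rx":-0.016,"ry":0,"rz":-0.031,"tx":0.025,"ty":-0.14,"tz":-0.013,"grip":5.0},{"rx":-0.016,"ry":0,"rz":-0.031,"tx":0.025,"ty":-0.14,"tz":-0.013,"grip":5.0},{"rx":-0.016,"ry":0,"rz":-0.031,"tx":0.025,"ty":-0.14,"tz":-0.013,"grip":5.0}]' >/dev/null; python3 st.py
python3 -m pendant '[{"rx":0.016,"ry":0,"rz":0.031,"tx":0.025,"ty":0.145,"tz":-0.013,"grip":5.0},{"rx":0.016,"ry":0,"rz":0.031,"tx":0.025,"ty":0.145,"tz":-0.013,"grip":5.0},{"rx":0.016,"ry":0,"rz":0.031,"tx":0.025,"ty":0.145,"tz":-0.013,"grip":5.0},{"rx":0.016,"ry":0,"rz":0.031,"tx":0.025,"ty":0.145,"tz":-0.013,"grip":5.0},{"rx":0.016,"ry":0,"rz":0.031,"tx":0.025,"ty":0.145,"tz":-0.013,"grip":5.0},{"rx":0.016,"ry":0,"rz":0.031,"tx":0.025,"ty":0.145,"tz":-0.013,"grip":5.0},{"rx":0.016,"ry":0,"rz":0.031,"tx":0.025,"ty":0.145,"tz":-0.013,"grip":5.0},{"rx":0.016,"ry":0,"rz":0.031,"tx":0.025,"ty":0.145,"tz":-0.013,"grip":5.0}]' >/dev/null; python3 st.py
python3 -m pendant '[{"rx":-0.016,"ry":0,"rz":-0.031,"tx":0.025,"ty":-0.155,"tz":-0.013,"grip":5.0},{"rx":-0.016,"ry":0,"rz":-0.031,"tx":0.025,"ty":-0.155,"tz":-0.013,"grip":5.0},{"rx":-0.016,"ry":0,"rz":-0.031,"tx":0.025,"ty":-0.155,"tz":-0.013,"grip":5.0},{"rx":-0.016,"ry":0,"rz":-0.031,"tx":0.025,"ty":-0.155,"tz":-0.013,"grip":5.0},{"rx":-0.016,"ry":0,"rz":-0.031,"tx":0.025,"ty":-0.155,"tz":-0.013,"grip":5.0},{"rx":-0.016,"ry":0,"rz":-0.031,"tx":0.025,"ty":-0.155,"tz":-0.013,"grip":5.0},{"rx":-0.016,"ry":0,"rz":-0.031,"tx":0.025,"ty":-0.155,"tz":-0.013,"grip":5.0},{"rx":-0.016,"ry":0,"rz":-0.031,"tx":0.025,"ty":-0.155,"tz":-0.013,"grip":5.0}]' >/dev/null; python3 st.py
python3 - <<'E'
from h import *
im=vision.get_image("top");crop(im,(275,180),160,120,5,"pics/t8.png")
im=vision.get_image("scene");crop(im,(295,240),180,140,4,"pics/s8.png")
E
```

```text
t13.95 p [575.4  23.6 -21.3] yaw 0.041 tilt 0.471 roll 0.003 F [-3.1  6.   6.4] T [ 0.81  0.28 -0.06] w 0.649 q [-0.21  0.2   2.17  0.37  0.33 -2.15]
t14.62 p [574.   33.6 -21.2] yaw -0.240 tilt 0.471 roll -0.003 F [-7.  -6.2  8.5] T [-0.83  0.55 -0.17] w 0.650 q [-0.11  0.22  2.15 -0.21  0.31 -1.26]
t15.28 p [570.4  23.4 -21.3] yaw 0.041 tilt 0.471 roll 0.003 F [-3.7  7.   6.4] T [0.92 0.2  0.14] w 0.644 q [-0.22  0.19  2.18  0.37  0.33 -2.15]
```

View pics/t8.png

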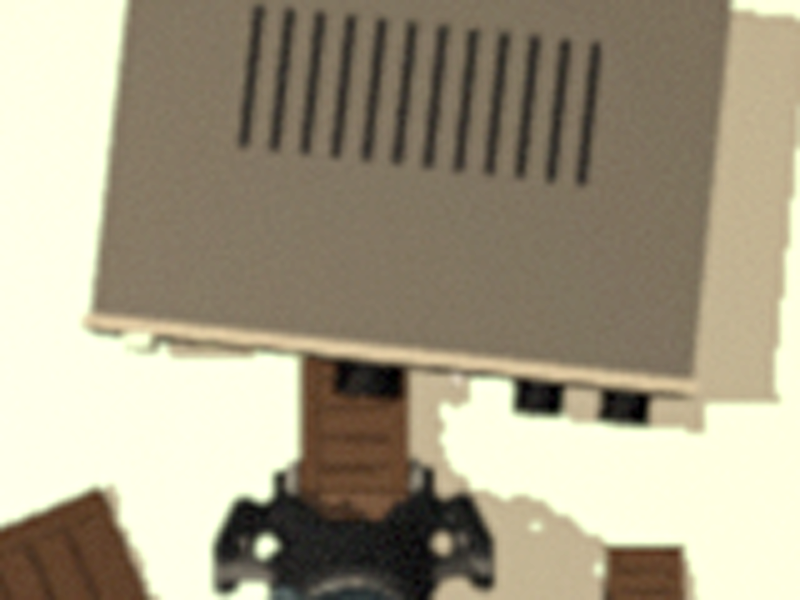

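View pics/s8.png

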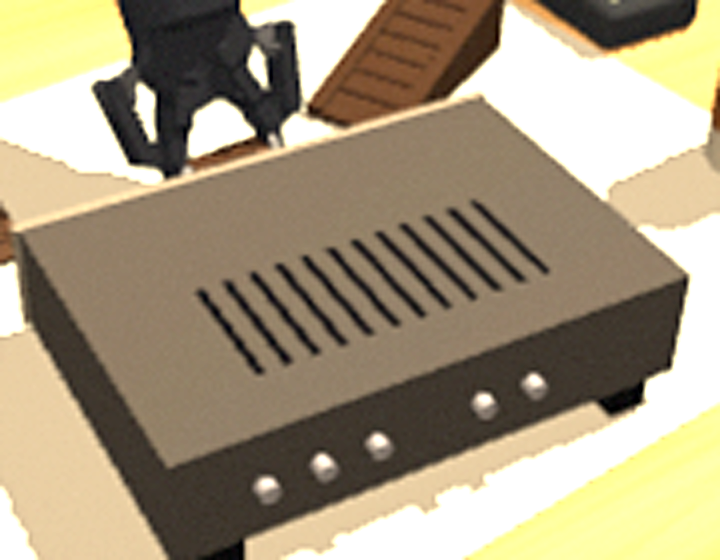

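```bash
python3 -m pendant '[{"rx":0.016,"ry":0,"rz":0.031,"tx":0.018,"ty":0.16,"tz":-0.009,"grip":5.0},{"rx":0.016,"ry":0,"rz":0.031,"tx":0.018,"ty":0.16,"tz":-0.009,"grip":5.0},{"rx":0.016,"ry":0,"rz":0.031,"tx":0.018,"ty":0.16,"tz":-0.009,"grip":5.0},{"rx":0.016,"ry":0,"rz":0.031,"tx":0.018,"ty":0.16,"tz":-0.009,"grip":5.0},{"rx":0.016,"ry":0,"rz":0.031,"tx":0.018,"ty":0.16,"tz":-0.009,"grip":5.0},{"rx":0.016,"ry":0,"rz":0.031,"tx":0.018,"ty":0.16,"tz":-0.009,"grip":5.0},{"rx":0.016,"ry":0,"rz":0.031,"tx":0.018,"ty":0.16,"tz":-0.009,"grip":5.0},{"rx":0.016,"ry":0,"rz":0.031,"tx":0.018,"ty":0.16,"tz":-0.009,"grip":5.0}]' >/dev/null; python3 st.py
cat > trk.py <<'E'
from h import *
import sys
# track set: ECC of vent patch top view vs start; scene rear face vs start
for n,(x,y,w,h) in (("top",(238,112,82,46)),("scene",(255,215,125,80))):
    a=cv2.cvtColor(cv2.imread(f"pics/{n}0.png"),cv2.COLOR_BGR2GRAY)
    im=vision.get_image(n);cv2.imwrite(f"pics/{n}_{sys.argv[1]}.png",im[:,:,::-1]);b=cv2.cvtColor(im,cv2.COLOR_RGB2GRAY)
    W=np.eye(2,3,dtype=np.float32);W[:,2]=0
    T=a[y:y+h,x:x+w]
    W[:,2]=[x,y]
    cc,W=cv2.findTransformECC(T,b,W,cv2.MOTION_EUCLIDEAN)
    c=np.array([w/2,h/2]);print(n,"cc %.3f"%cc,"shift px",(W[:,:2]@c+W[:,2]-c-[x,y]).round(2),"rot %.4f"%np.arctan2(W[1,0],W[0,0]))
im=vision.get_image("top");crop(im,(275,180),160,120,5,f"pics/t_{sys.argv[1]}.png")
E
python3 trk.py 9
```

```text
t16.05 p [569.5  34.4 -21.2] yaw -0.241 tilt 0.471 roll -0.003 F [-10.7  -8.1  11.3] T [-0.96  0.75 -0.32] w 0.646 q [-0.11  0.21  2.16 -0.21  0.31 -1.25]
top cc 0.991 shift px [0.36 3.35] rot -0.0078
scene cc 0.982 shift px [-2.57 -1.16] rot -0.0036
```

View pics/t_9.png

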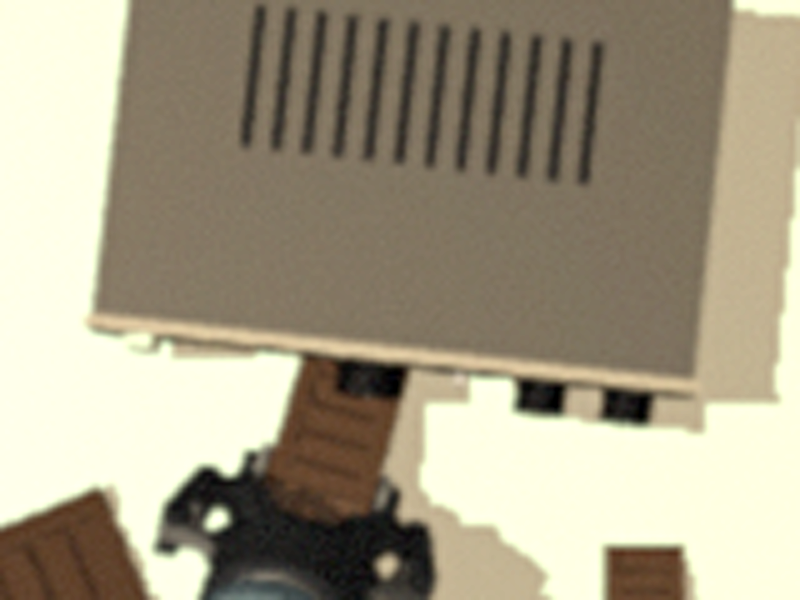

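```bash
cat > sol.py <<'E'
from h import *
import sys
from scipy.optimize import least_squares
st,ss=np.array(eval(sys.argv[1])),np.array(eval(sys.argv[2]))
yaw=-.1;u=np.array([np.cos(yaw),np.sin(yaw),0]);v=np.array([-u[1],u[0],0]);Z=np.array([0,0,1.])
def pt(n,c,z): return ray(n,c,z)
def moved(P,d):
    rear=np.array([618,5.4,0])+197*u  # rear feet line
    r=P-rear;a=r@u;h=r[2];D=d[2]
    # tip forward/down by D
    return P-u*a-Z*h+ u*(a*np.cos(D)-h*np.sin(D)) + Z*(h*np.cos(D)+a*np.sin(D)) + np.array([d[0],d[1],0])
# rotation sense: a<0 -> goes down by |a|D, top goes to -u by hD
Pt=ray("top",(279,135),90);Ps=ray("scene",(317.5,255),90)
def f(d): return np.r_[proj("top",moved(Pt,d))[0]-proj("top",Pt)[0]-st, proj("scene",moved(Ps,d))[0]-proj("scene",Ps)[0]-ss]
r=least_squares(f,[0,0,.02],x_scale=[1,1,.01]);print("dx,dy,drop",r.x.round(4),"res",r.fun.round(2), "Pt",Pt.round(),Ps.round())
E
python3 sol.py "[.36,3.35]" "[-2.57,-1.16]"
```

```text
dx,dy,drop [ 1.6139 -1.6986  0.0992] res [-0.1  -0.07 -0.1   0.01] Pt [749.  -8.  90.] [800.  -2.  90.]
```

```bash
sed -i 's/(255,215,125,80)/(250,215,100,52)/' trk.py; sed -i 's/(317.5,255)/(300,241)/' sol.py
sed 's/im=vision.get_image(n);cv2.imwrite(.*;b=/im=cv2.imread(f"pics\/{n}_9.png")[:,:,::-1].copy();b=/; /^im=/d' trk.py > trkf.py; python3 trkf.py 9
```

```text
top cc 0.991 shift px [0.36 3.35] rot -0.0078
scene cc 0.951 shift px [-2.8  -0.97] rot -0.0241
```

```bash
python3 sol.py "[.36,3.35]" "[-2.8,-.97]"; python3 - <<'E'
from h import *
# predicted bottom-foot visibility: crop rear/side in both start and now
a=cv2.imread("pics/scene0.png")[:,:,::-1];b=cv2.imread("pics/scene_9.png")[:,:,::-1]
for im,n in((a,"0"),(b,"9")): crop(im,(290,260),200,150,3.9,f"pics/sc_{n}.png")
E
```

```text
dx,dy,drop [-4.8675 -1.4607  0.0339] res [ 0.04  0.03  0.04 -0.  ] Pt [749.  -8.  90.] [747.  -6.  90.]
```

View pics/sc_0.png

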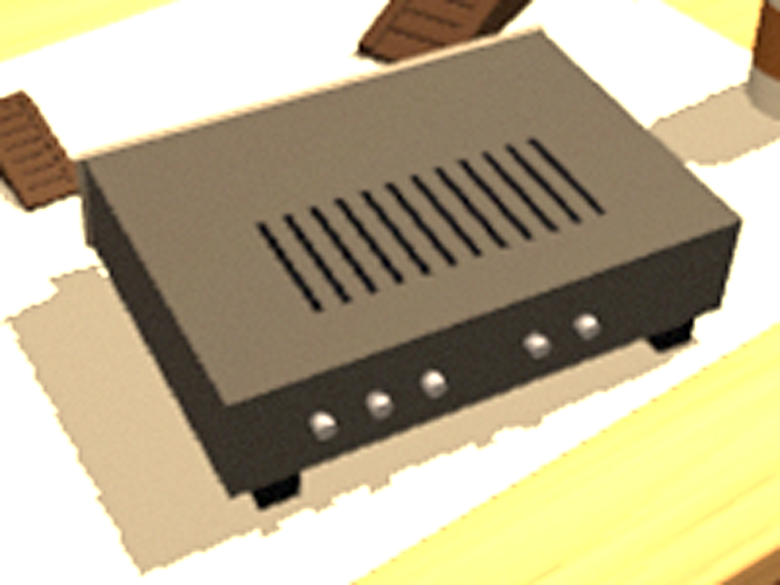

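View pics/sc_9.png

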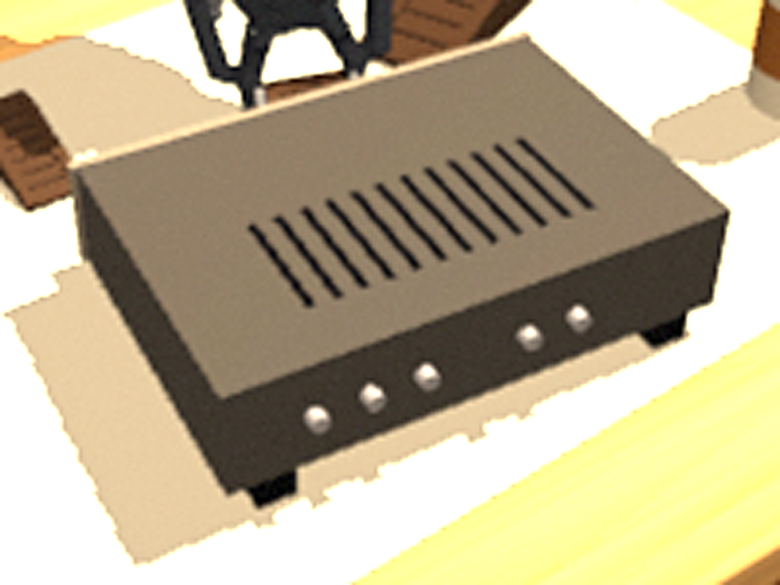

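```bash
python3 -m pendant '[{"rx":-0.016,"ry":0,"rz":-0.031,"tx":0.025,"ty":-0.17,"tz":-0.013,"grip":5.0},{"rx":-0.016,"ry":0,"rz":-0.031,"tx":0.025,"ty":-0.17,"tz":-0.013,"grip":5.0},{"rx":-0.016,"ry":0,"rz":-0.031,"tx":0.025,"ty":-0.17,"tz":-0.013,"grip":5.0},{"rx":-0.016,"ry":0,"rz":-0.031,"tx":0.025,"ty":-0.17,"tz":-0.013,"grip":5.0},{"rx":-0.016,"ry":0,"rz":-0.031,"tx":0.025,"ty":-0.17,"tz":-0.013,"grip":5.0},{"rx":-0.016,"ry":0,"rz":-0.031,"tx":0.025,"ty":-0.17,"tz":-0.013,"grip":5.0},{"rx":-0.016,"ry":0,"rz":-0.031,"tx":0.025,"ty":-0.17,"tz":-0.013,"grip":5.0},{"rx":-0.016,"ry":0,"rz":-0.031,"tx":0.025,"ty":-0.17,"tz":-0.013,"grip":5.0}]' >/dev/null; python3 st.py
python3 -m pendant '[{"rx":0.016,"ry":0,"rz":0.031,"tx":0.025,"ty":0.175,"tz":-0.013,"grip":5.0},{"rx":0.016,"ry":0,"rz":0.031,"tx":0.025,"ty":0.175,"tz":-0.013,"grip":5.0},{"rx":0.016,"ry":0,"rz":0.031,"tx":0.025,"ty":0.175,"tz":-0.013,"grip":5.0},{"rx":0.016,"ry":0,"rz":0.031,"tx":0.025,"ty":0.175,"tz":-0.013,"grip":5.0},{"rx":0.016,"ry":0,"rz":0.031,"tx":0.025,"ty":0.175,"tz":-0.013,"grip":5.0},{"rx":0.016,"ry":0,"rz":0.031,"tx":0.025,"ty":0.175,"tz":-0.013,"grip":5.0},{"rx":0.016,"ry":0,"rz":0.031,"tx":0.025,"ty":0.175,"tz":-0.013,"grip":5.0},{"rx":0.016,"ry":0,"rz":0.031,"tx":0.025,"ty":0.175,"tz":-0.013,"grip":5.0}]' >/dev/null; python3 st.py
python3 trk.py 10
```

```text
t16.87 p [566.4  22.3 -21.2] yaw 0.041 tilt 0.472 roll 0.001 F [ 1.   2.1 -0.1] T [0.33 0.16 0.15] w 0.649 q [-0.22  0.19  2.19  0.38  0.33 -2.16]
t17.53 p [565.3  35.7 -21.2] yaw -0.242 tilt 0.472 roll -0.001 F [-1.6 -4.5  2.7] T [-0.45  0.28 -0.26] w 0.648 q [-0.11  0.2   2.17 -0.21  0.31 -1.25]
top cc 0.991 shift px [0.35 3.29] rot -0.0071
scene cc 0.951 shift px [-2.78 -0.97] rot -0.0239
```

View pics/t_10.png

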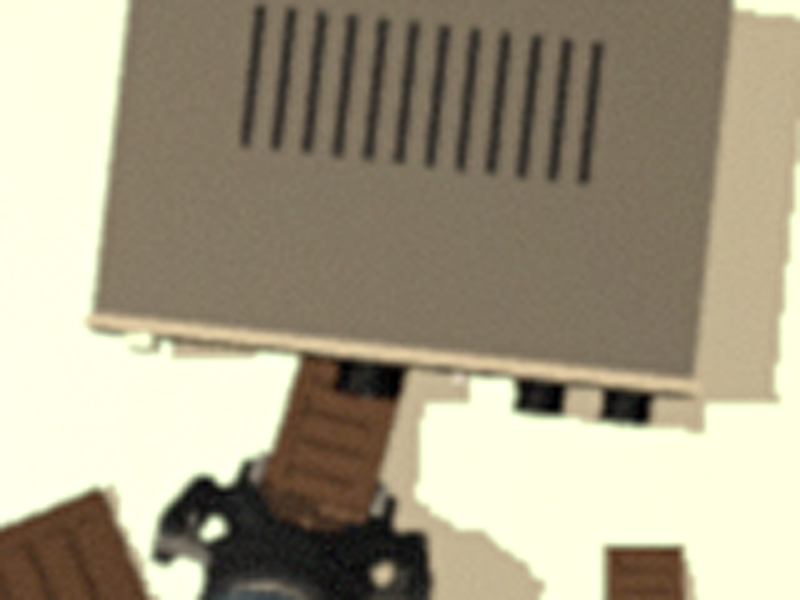

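```bash
python3 -m pendant '[{"rx":-0.01,"ry":0,"rz":-0.02,"tx":0.18,"ty":-0.1,"tz":-0.09,"grip":5.0},{"rx":-0.01,"ry":0,"rz":-0.02,"tx":0.18,"ty":-0.1,"tz":-0.09,"grip":5.0},{"rx":-0.01,"ry":0,"rz":-0.02,"tx":0.27,"ty":-0.1,"tz":-0.14,"grip":5.0},{"rx":0,"ry":0,"rz":0,"tx":0.36,"ty":0,"tz":-0.18,"grip":5.0},{"rx":0,"ry":0,"rz":0,"tx":0.36,"ty":0,"tz":-0.18,"grip":5.0},{"rx":0,"ry":0,"rz":0,"tx":0.36,"ty":0,"tz":-0.18,"grip":5.0}]' >/dev/null; python3 st.py; python3 trk.py 11
python3 -m pendant '[{"rx":0,"ry":0,"rz":0,"tx":0.5,"ty":0,"tz":-0.25,"grip":5.0},{"rx":0,"ry":0,"rz":0,"tx":0.7,"ty":0,"tz":-0.35,"grip":5.0},{"rx":0,"ry":0,"rz":0,"tx":0.7,"ty":0,"tz":-0.35,"grip":5.0},{"rx":0,"ry":0,"rz":0,"tx":0.7,"ty":0,"tz":-0.35,"grip":5.0},{"rx":0,"ry":0,"rz":0,"tx":0.5,"ty":0,"tz":-0.25,"grip":5.0},{"rx":0,"ry":0,"rz":0,"tx":0,"ty":0,"tz":0,"grip":5.0}]' >/dev/null; python3 st.py; python3 trk.py 12
```

```text
t18.18 p [546.   36.7 -21.2] yaw -0.173 tilt 0.473 roll -0.001 F [3.1 0.1 0.8] T [-0.01 -0.26 -0.09] w 0.648 q [-0.13  0.16  2.23 -0.07  0.29 -1.46]
top cc 0.991 shift px [0.35 3.29] rot -0.0071
scene cc 0.952 shift px [-2.82 -1.02] rot -0.0218
t18.83 p [511.1  43.  -21.2] yaw -0.172 tilt 0.473 roll -0.001 F [-5.1 -0.5 15. ] T [ 0.21 -0.13 -0.17] w 0.648 q [-0.12  0.08  2.31 -0.08  0.28 -1.45]
top cc 0.991 shift px [0.35 3.29] rot -0.0070
scene cc 0.951 shift px [-2.78 -0.97] rot -0.0237
```

View pics/t_12.png

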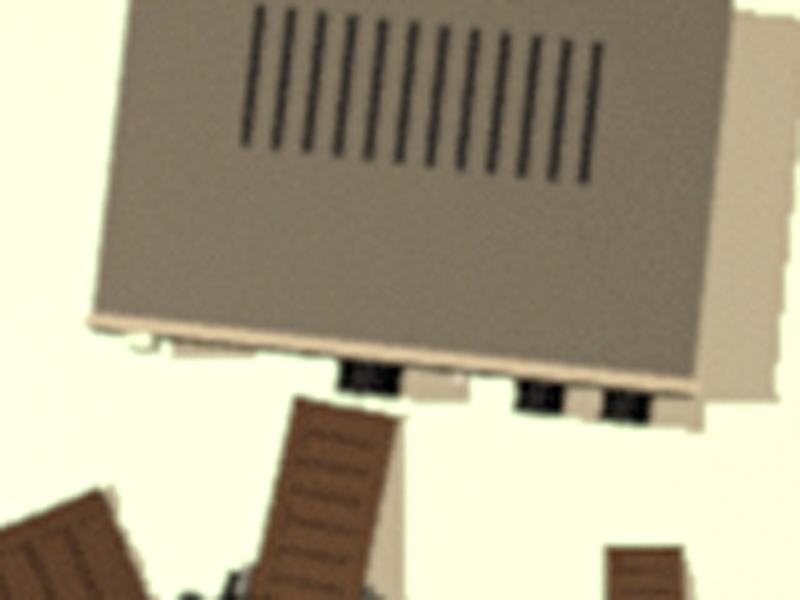

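View pics/scene_12.png

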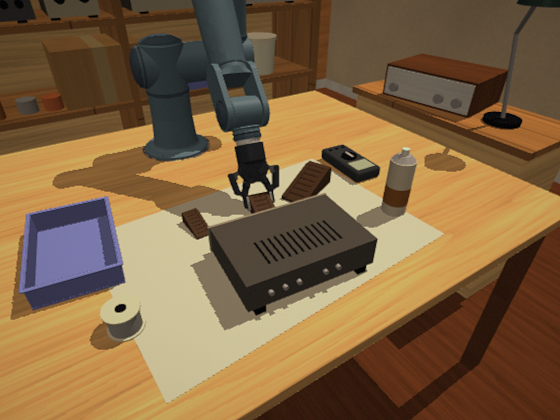

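```bash
python3 - <<'E'
from h import *
s=robot.get_state();p=s["tcp_pos"]
tip=ray("top",(195+347.5/5,120+407/5),8);yaw=-.172;u=np.array([np.cos(yaw),np.sin(yaw),0])
c=tip-60*u;print("tip",tip,"centre",c, "centre-TCP along u,v",(c-p)@u,(c-p)@np.array([-u[1],u[0],0]))
d=(c-p);
for yw in (-.115,-.4,-.6):
    Q=tgt_rot(yw,.473);U=np.array([np.cos(yw),np.sin(yw),0]);V=np.array([-U[1],U[0],0])
    T=np.array([430,-398,0])-((c-p)@u)*U-((c-p)@np.array([-u[1],u[0],0]))*V;print(yw,"TCP xy",T)
E
```

```text
tip [589.68543888  25.36317112   8.        ] centre [530.570773    35.63236185   8.        ] centre-TCP along u,v 20.496416602063675 -3.896490184446203
-0.115 TCP xy [ 410.086076   -391.77735104    0.        ]
-0.4 TCP xy [ 412.6389149 -386.4294143    0.       ]
-0.6 TCP xy [ 415.28370126 -383.21094051    0.        ]
```

```bash
python3 -m pendant '[{"rx":0,"ry":0,"rz":0,"tx":-0.3,"ty":0,"tz":-0.6,"grip":5.0},{"rx":0,"ry":0,"rz":0,"tx":-0.7,"ty":0,"tz":-1.4,"grip":5.0},{"rx":0,"ry":0,"rz":0,"tx":-0.9,"ty":0,"tz":-1.8,"grip":5.0},{"rx":0,"ry":0,"rz":0,"tx":-0.9,"ty":0,"tz":-1.8,"grip":5.0},{"rx":0,"ry":0,"rz":0,"tx":-0.9,"ty":0,"tz":-1.8,"grip":5.0},{"rx":0,"ry":0,"rz":0,"tx":-0.9,"ty":0,"tz":-1.8,"grip":5.0},{"rx":0,"ry":0,"rz":0,"tx":-0.5,"ty":0,"tz":-1,"grip":5.0},{"rx":0,"ry":0,"rz":0,"tx":0,"ty":0,"tz":0,"grip":5.0}]' >/dev/null; python3 st.py; python3 trk.py 13
```

```text
t19.65 p [509.6  43.4  92.7] yaw -0.171 tilt 0.470 roll -0.002 F [ 0.3 -0.1 -3.2] T [ 0.1   0.46 -0.07] w 0.647 q [-0.12 -0.21  2.3  -0.04  0.58 -1.49]
top cc 0.991 shift px [0.35 3.29] rot -0.0071
scene cc 0.950 shift px [-2.75 -0.92] rot -0.0260
```

View pics/scene_13.png

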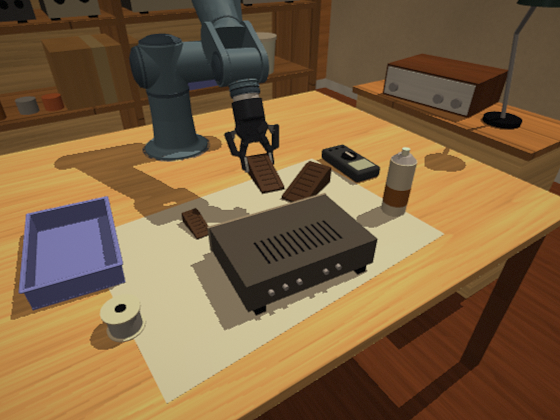

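```bash
python3 - <<'E'
from h import *
rows([((412,-387,95),tgt_rot(-.4,.472),18)])
E
```

```text
sh [ 0.09 -2.45 -0.08] turn [ 0.006 -0.     0.011]
sh [ 0.07 -2.45 -0.06] turn [ 0.005 -0.001  0.012]
sh [ 0.03 -2.45 -0.05] turn [ 0.006 -0.     0.011]
sh [ 0.01 -2.45 -0.04] turn [ 0.006 -0.     0.011]
sh [-0.02 -2.45 -0.02] turn [ 0.005 -0.001  0.012]
sh [-0.05 -2.45 -0.  ] turn [ 0.006 -0.     0.011]
sh [-0.07 -2.44  0.  ] turn [ 0.005 -0.001  0.011]
sh [-0.1  -2.45  0.02] turn [0.006 0.    0.012]
sh [-0.13 -2.45  0.03] turn [ 0.006 -0.     0.011]
sh [-0.16 -2.44  0.05] turn [ 0.005 -0.001  0.012]
sh [-0.19 -2.45  0.06] turn [ 0.006 -0.     0.011]
sh [-0.21 -2.44  0.08] turn [ 0.006 -0.     0.011]
sh [-0.24 -2.43  0.09] turn [ 0.005 -0.001  0.012]
sh [-0.27 -2.44  0.1 ] turn [ 0.006 -0.     0.011]
sh [-0.3  -2.43  0.11] turn [ 0.006 -0.001  0.011]
sh [-0.32 -2.42  0.14] turn [0.005 0.    0.012]
sh [-0.36 -2.42  0.14] turn [ 0.006 -0.     0.011]
sh [-0.38 -2.42  0.16] turn [ 0.006 -0.001  0.011]
end [ 412.  -387.1   95. ]
```

```bash
python3 -m pendant '[{"rx":0.006,"ry":0,"rz":0.011,"tx":0.07,"ty":-1.2,"tz":-0.06,"grip":5.0},{"rx":0.006,"ry":0,"rz":0.011,"tx":0.07,"ty":-2.45,"tz":-0.06,"grip":5.0},{"rx":0.006,"ry":0,"rz":0.011,"tx":0.03,"ty":-2.45,"tz":-0.05,"grip":5.0},{"rx":0.006,"ry":0,"rz":0.011,"tx":0.01,"ty":-2.45,"tz":-0.04,"grip":5.0},{"rx":0.006,"ry":0,"rz":0.011,"tx":-0.02,"ty":-2.45,"tz":-0.02,"grip":5.0},{"rx":0.006,"ry":0,"rz":0.011,"tx":-0.05,"ty":-2.45,"tz":0,"grip":5.0},{"rx":0.006,"ry":0,"rz":0.011,"tx":-0.07,"ty":-2.45,"tz":0,"grip":5.0},{"rx":0.006,"ry":0,"rz":0.011,"tx":-0.1,"ty":-2.45,"tz":0.02,"grip":5.0}]' >/dev/null; python3 st.py
python3 -m pendant '[{"rx":0.006,"ry":0,"rz":0.011,"tx":-0.13,"ty":-2.45,"tz":0.03,"grip":5.0},{"rx":0.006,"ry":0,"rz":0.011,"tx":-0.16,"ty":-2.45,"tz":0.05,"grip":5.0},{"rx":0.006,"ry":0,"rz":0.011,"tx":-0.2,"ty":-2.45,"tz":0.06,"grip":5.0},{"rx":0.006,"ry":0,"rz":0.011,"tx":-0.21,"ty":-2.45,"tz":0.08,"grip":5.0},{"rx":0.006,"ry":0,"rz":0.011,"tx":-0.24,"ty":-2.45,"tz":0.09,"grip":5.0},{"rx":0.006,"ry":0,"rz":0.011,"tx":-0.27,"ty":-2.45,"tz":0.1,"grip":5.0},{"rx":0.006,"ry":0,"rz":0.011,"tx":-0.3,"ty":-2.4,"tz":0.11,"grip":5.0},{"rx":0,"ry":0,"rz":0,"tx":0,"ty":0,"tz":0,"grip":5.0}]' >/dev/null; python3 st.py
python3 - <<'E'
from h import *
rows([((412,-387,95),tgt_rot(-.4,.472),4)])
E
```

```text
t20.47 p [ 468.1 -136.    91.9] yaw -0.272 tilt 0.466 roll -0.003 F [ 1.1 -0.2 -2.6] T [ 0.11  0.47 -0.  ] w 0.648 q [-0.6  -0.3   2.37  0.24  0.64 -2.06]
t21.13 p [ 431.7 -306.4   96.3] yaw -0.364 tilt 0.469 roll -0.006 F [ 0.1  0.5 -2.7] T [ 0.18  0.35 -0.01] w 0.645 q [-0.97 -0.17  2.26  0.41  0.7  -2.45]
sh [-0.21 -2.06  0.16] turn [ 0.003 -0.001  0.009]
sh [-0.23 -2.05  0.16] turn [ 0.002 -0.     0.008]
sh [-0.24 -2.05  0.17] turn [ 0.003 -0.001  0.009]
sh [-0.26 -2.05  0.17] turn [ 0.003 -0.001  0.009]
end [ 412. -387.   95.]
```

```bash
python3 - <<'E'
from h import *
rows([((416,-383,95),tgt_rot(-.65,.472),7)])
E
```

```text
sh [-0.15 -1.1   0.1 ] turn [ 0.018 -0.     0.037]
sh [-0.19 -1.1   0.13] turn [ 0.017 -0.001  0.037]
sh [-0.23 -1.08  0.14] turn [0.018 0.    0.036]
sh [-0.27 -1.07  0.16] turn [ 0.018 -0.     0.037]
sh [-0.3  -1.06  0.18] turn [ 0.018 -0.     0.037]
sh [-0.35 -1.04  0.2 ] turn [ 0.017 -0.001  0.037]
sh [-0.39 -1.03  0.22] turn [0.018 0.    0.037]
end [ 416.  -383.1   95. ]
```

```bash
python3 -m pendant '[{"rx":0.018,"ry":0,"rz":0.037,"tx":-0.15,"ty":-1.1,"tz":0.1,"grip":5.0},{"rx":0.018,"ry":0,"rz":0.037,"tx":-0.19,"ty":-1.1,"tz":0.13,"grip":5.0},{"rx":0.018,"ry":0,"rz":0.037,"tx":-0.23,"ty":-1.08,"tz":0.14,"grip":5.0},{"rx":0.018,"ry":0,"rz":0.037,"tx":-0.27,"ty":-1.07,"tz":0.16,"grip":5.0},{"rx":0.018,"ry":0,"rz":0.037,"tx":-0.3,"ty":-1.06,"tz":0.18,"grip":5.0},{"rx":0.018,"ry":0,"rz":0.037,"tx":-0.35,"ty":-1.04,"tz":0.2,"grip":5.0},{"rx":0.018,"ry":0,"rz":0.037,"tx":-0.39,"ty":-1.03,"tz":0.22,"grip":5.0},{"rx":0,"ry":0,"rz":0,"tx":0,"ty":0,"tz":0,"grip":5.0}]' >/dev/null; python3 st.py
python3 - <<'E'
from h import *
im=vision.get_image("top");crop(im,(435,250),180,150,4,"pics/t14.png");im=vision.get_image("scene");crop(im,(90,220),180,150,4,"pics/s14.png")
E
```

```text
t21.80 p [ 417.  -379.8   94.5] yaw -0.649 tilt 0.469 roll 0.000 F [-0.8 -0.6 -3.6] T [ 0.23  0.34 -0.01] w 0.647 q [-1.03 -0.08  2.18  0.29  0.62 -2.15]
```

View pics/t14.png

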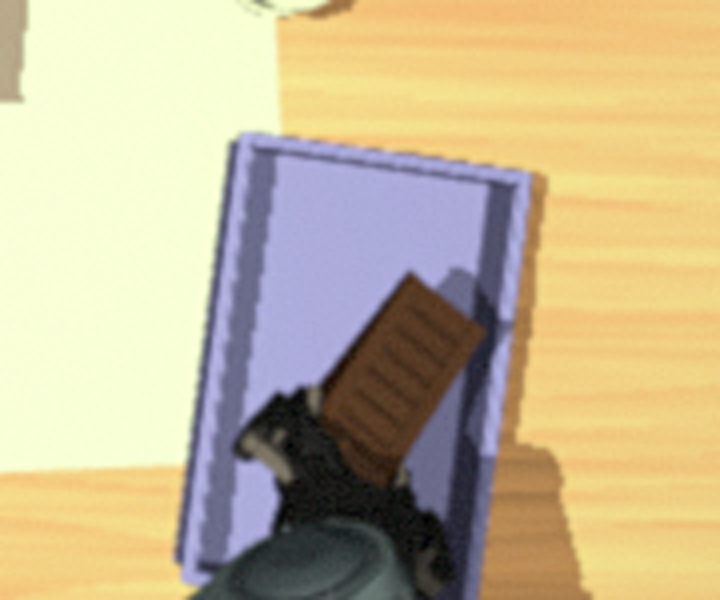

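View pics/s14.png

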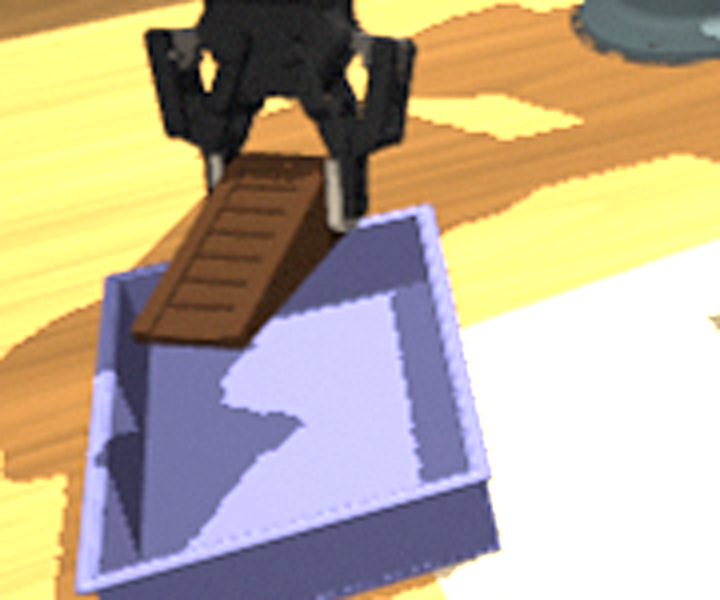

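```bash
python3 - <<'E'
from h import *
rows([((428,-394,75),tgt_rot(-.5,.473),5),((428,-394,0),tgt_rot(-.5,.473),4)])
E
```

```text
sh [-0.14 -0.11  0.51] turn [-0.013 -0.001 -0.026]
sh [-0.14 -0.13  0.51] turn [-0.013 -0.001 -0.026]
sh [-0.13 -0.13  0.51] turn [-0.014 -0.    -0.026]
sh [-0.13 -0.15  0.5 ] turn [-0.013 -0.001 -0.027]
sh [-0.13 -0.15  0.5 ] turn [-0.013 -0.001 -0.026]
sh [0.85 0.   1.67] turn [-0. -0.  0.]
sh [0.86 0.   1.67] turn [-0. -0.  0.]
sh [0.85 0.   1.67] turn [-0. -0.  0.]
sh [0.86 0.   1.67] turn [-0. -0.  0.]
end [ 428. -394.   -0.]
```

```bash
python3 -m pendant '[{"rx":-0.013,"ry":-0.001,"rz":-0.026,"tx":-0.14,"ty":-0.11,"tz":0.5,"grip":5.0},{"rx":-0.013,"ry":-0.001,"rz":-0.026,"tx":-0.14,"ty":-0.13,"tz":0.5,"grip":5.0},{"rx":-0.014,"ry":0,"rz":-0.026,"tx":-0.13,"ty":-0.13,"tz":0.5,"grip":5.0},{"rx":-0.013,"ry":-0.001,"rz":-0.026,"tx":-0.13,"ty":-0.15,"tz":0.5,"grip":5.0},{"rx":-0.013,"ry":-0.001,"rz":-0.026,"tx":-0.13,"ty":-0.15,"tz":0.5,"grip":5.0},{"rx":0,"ry":0,"rz":0,"tx":0.85,"ty":0,"tz":1.67,"grip":5.0},{"rx":0,"ry":0,"rz":0,"tx":0.5,"ty":0,"tz":1,"grip":5.0},{"rx":0,"ry":0,"rz":0,"tx":0,"ty":0,"tz":0,"grip":5.0}]' >/dev/null; python3 st.py
python3 - <<'E'
from h import *
im=vision.get_image("top");crop(im,(435,250),180,150,4,"pics/t15.png");im=vision.get_image("scene");crop(im,(90,220),180,150,4,"pics/s15.png")
rows([((428,-394,-10),tgt_rot(-.5,.473),4)])
E
```

```text
t22.57 p [ 427.2 -392.4   43.3] yaw -0.501 tilt 0.470 roll 0.002 F [ 0.2  1.2 -3.1] T [0.23 0.39 0.06] w 0.648 q [-1.06  0.07  2.15  0.47  0.56 -2.48]
sh [0.66 0.01 1.25] turn [-0.  0. -0.]
sh [0.65 0.01 1.24] turn [-0.     0.001 -0.001]
sh [0.65 0.01 1.25] turn [-0.001 -0.     0.   ]
sh [0.66 0.01 1.25] turn [ 0.  0. -0.]
end [ 428. -394.  -10.]
```

View pics/t15.png

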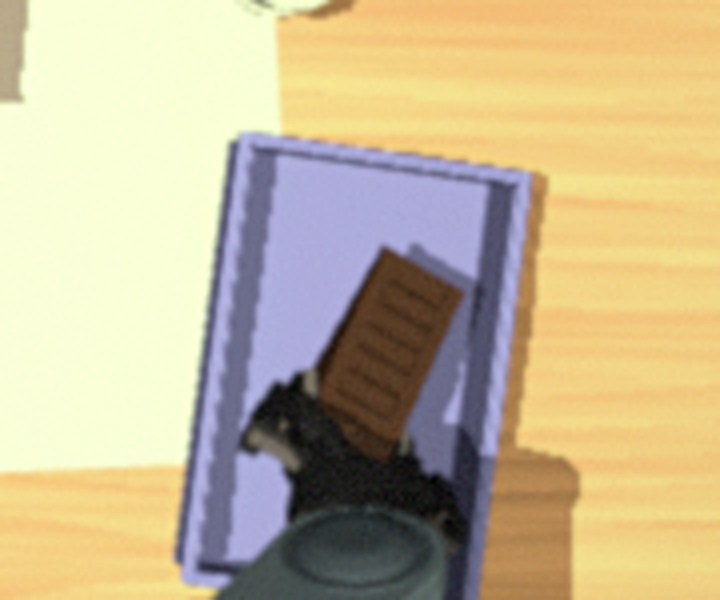

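View pics/s15.png

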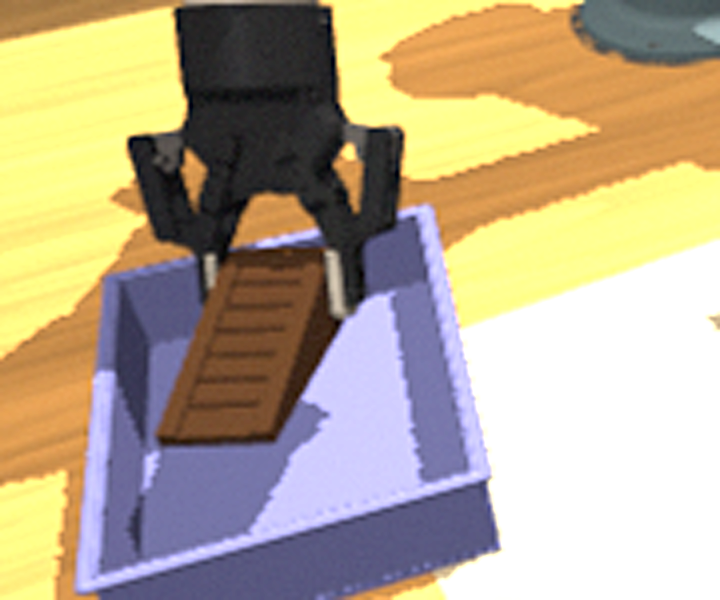

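```bash
python3 - <<'E'
from h import *
rows([((427,-386,-10),tgt_rot(-.55,.473),5)])
E
```

```text
sh [0.61 0.14 0.95] turn [0.004 0.    0.009]
sh [0.61 0.13 0.96] turn [0.005 0.001 0.008]
sh [0.61 0.14 0.95] turn [ 0.004 -0.     0.009]
sh [0.61 0.13 0.95] turn [0.004 0.    0.009]
sh [0.61 0.14 0.96] turn [0.005 0.    0.008]
end [ 427. -386.  -10.]
```

```bash
python3 -m pendant '[{"rx":0.004,"ry":0,"rz":0.009,"tx":0.61,"ty":0.14,"tz":0.95,"grip":5.0},{"rx":0.005,"ry":0,"rz":0.009,"tx":0.61,"ty":0.14,"tz":0.95,"grip":5.0},{"rx":0.004,"ry":0,"rz":0.009,"tx":0.61,"ty":0.14,"tz":0.95,"grip":5.0},{"rx":0.004,"ry":0,"rz":0.009,"tx":0.61,"ty":0.14,"tz":0.95,"grip":5.0},{"rx":0.005,"ry":0,"rz":0.008,"tx":0.5,"ty":0.1,"tz":0.8,"grip":5.0},{"rx":0,"ry":0,"rz":0,"tx":0,"ty":0,"tz":0,"grip":5.0},{"rx":0,"ry":0,"rz":0,"tx":0,"ty":0,"tz":0,"grip":5.0}]' >/dev/null; python3 st.py
python3 - <<'E'
from h import *
im=vision.get_image("top");crop(im,(435,250),180,150,4,"pics/t16.png");im=vision.get_image("scene");crop(im,(90,220),180,150,4,"pics/s16.png")
E
```

```text
t23.25 p [ 427.7 -387.5   -6.9] yaw -0.551 tilt 0.476 roll -0.001 F [-0.5  0.1 -2.6] T [0.25 0.37 0.  ] w 0.648 q [-1.04  0.18  2.16  0.54  0.43 -2.51]
```

View pics/t16.png

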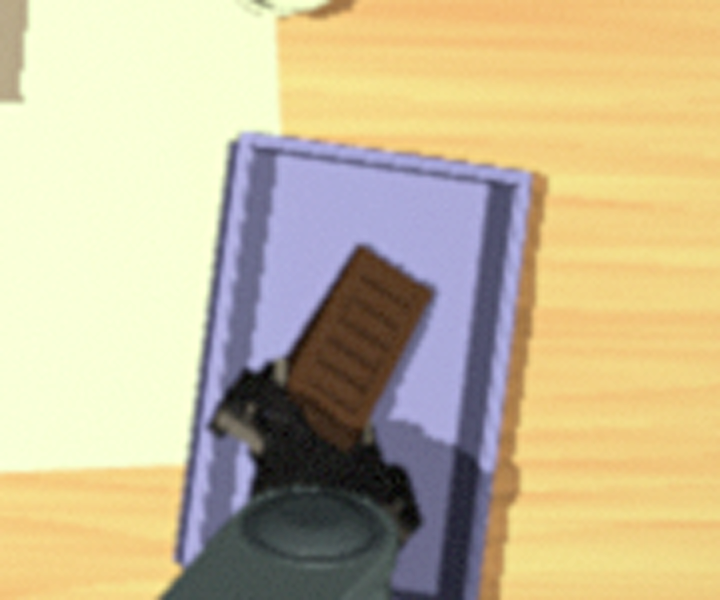

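View pics/s16.png

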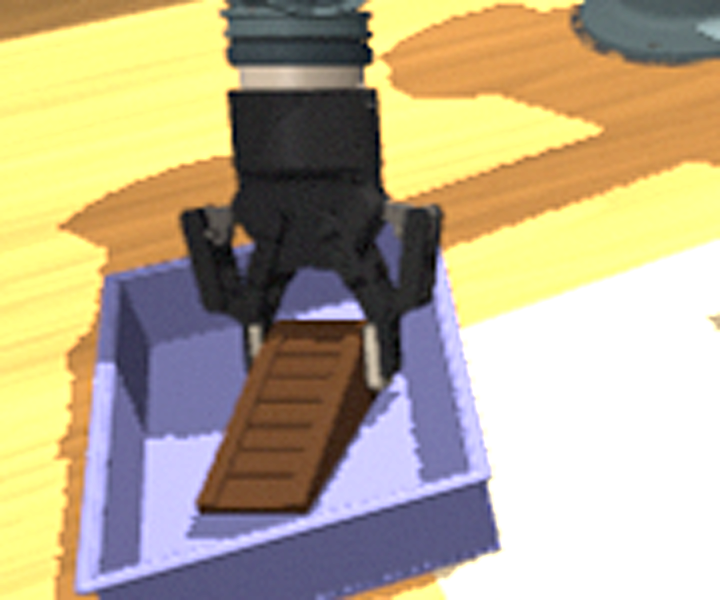

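```bash
python3 - <<'E'
from h import *
rows([((430,-404,-9),tgt_rot(-.55,.472),3),((430,-404,-17),tgt_rot(-.55,.472),3)])
E
```

```text
sh [-0.24 -0.41  0.24] turn [-0.001  0.002 -0.   ]
sh [-0.25 -0.4   0.25] turn [-0.001  0.002 -0.   ]
sh [-0.24 -0.41  0.24] turn [-0.     0.002 -0.   ]
sh [ 0.12 -0.    0.24] turn [-0.  0. -0.]
sh [ 0.12 -0.    0.23] turn [-0.  0. -0.]
sh [ 0.13 -0.    0.24] turn [-0.  0. -0.]
end [ 430. -404.  -17.]
```

```bash
python3 -m pendant '[{"rx":0,"ry":0.002,"rz":0,"tx":-0.24,"ty":-0.4,"tz":0.24,"grip":5.0},{"rx":0,"ry":0.001,"rz":0,"tx":-0.24,"ty":-0.4,"tz":0.24,"grip":5.0},{"rx":0,"ry":0,"rz":0,"tx":-0.24,"ty":-0.4,"tz":0.24,"grip":5.0},{"rx":0,"ry":0,"rz":0,"tx":0,"ty":0,"tz":0,"grip":5.0},{"rx":0,"ry":0,"rz":0,"tx":0.1,"ty":0,"tz":0.2,"grip":5.0},{"rx":0,"ry":0,"rz":0,"tx":0.1,"ty":0,"tz":0.2,"grip":5.0},{"rx":0,"ry":0,"rz":0,"tx":0,"ty":0,"tz":0,"grip":5.0},{"rx":0,"ry":0,"rz":0,"tx":0,"ty":0,"tz":0,"grip":5.0}]' >/dev/null; python3 st.py
python3 - <<'E'
from h import *
im=vision.get_image("top");crop(im,(435,250),180,150,4,"pics/t17.png");im=vision.get_image("scene");crop(im,(90,220),180,150,4,"pics/s17.png")
E
```

```text
t24.02 p [ 429.3 -402.5  -15. ] yaw -0.551 tilt 0.473 roll -0.001 F [-0.2 -0.3 -3.3] T [ 0.27  0.38 -0.01] w 0.648 q [-1.05  0.22  2.13  0.56  0.43 -2.54]
```

View pics/t17.png

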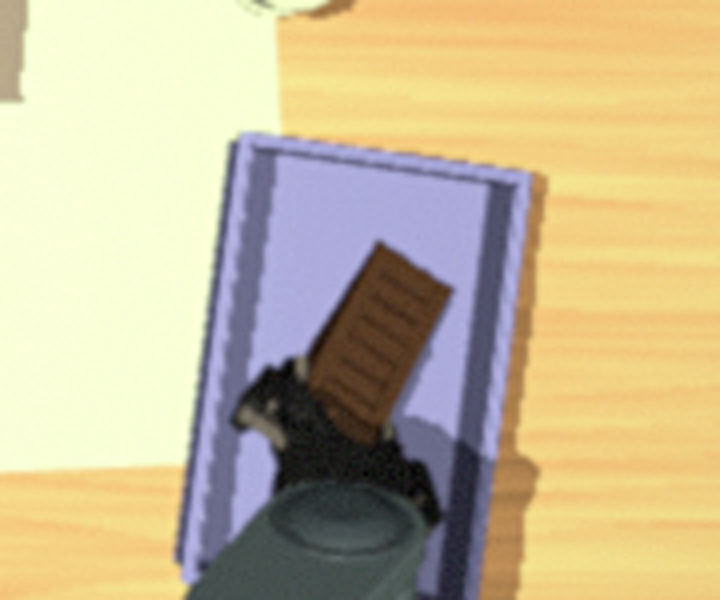

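View pics/s17.png

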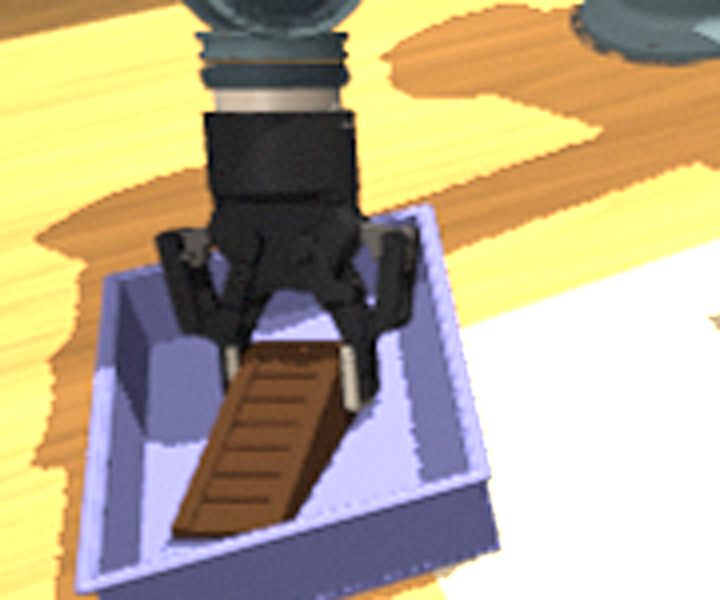

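```bash
python3 - <<'E'
from h import *
rows([((431,-410,-15),tgt_rot(-.55,.472),2),((431,-410,-17.5),tgt_rot(-.55,.472),2)])
E
```

```text
sh [-0.22 -0.27  0.13] turn [-0.001  0.001 -0.   ]
sh [-0.21 -0.26  0.13] turn [-0.     0.    -0.001]
sh [ 0.05 -0.    0.11] turn [-0.  0.  0.]
sh [ 0.06 -0.    0.11] turn [-0.  0.  0.]
end [ 431.  -410.   -17.5]
```

```bash
python3 -m pendant '[{"rx":0,"ry":0,"rz":0,"tx":-0.22,"ty":-0.27,"tz":0.13,"grip":5.0},{"rx":0,"ry":0,"rz":0,"tx":-0.22,"ty":-0.27,"tz":0.13,"grip":5.0},{"rx":0,"ry":0,"rz":0,"tx":0,"ty":0,"tz":0,"grip":5.0},{"rx":0,"ry":0,"rz":0,"tx":0.05,"ty":0,"tz":0.1,"grip":5.0},{"rx":0,"ry":0,"rz":0,"tx":0.05,"ty":0,"tz":0.1,"grip":5.0},{"rx":0,"ry":0,"rz":0,"tx":0,"ty":0,"tz":0,"grip":5.0},{"rx":0,"ry":0,"rz":0,"tx":0,"ty":0,"tz":0,"grip":5.0}]' >/dev/null; python3 st.py
```

```text
t24.70 p [ 431.1 -410.3  -17.1] yaw -0.551 tilt 0.473 roll -0.001 F [-0.3 -0.3 -2.4] T [0.22 0.37 0.04] w 0.650 q [-1.06  0.24  2.11  0.56  0.43 -2.55]
```

```bash
python3 -m pendant '[{"rx":0,"ry":0,"rz":0,"tx":0.04,"ty":0,"tz":0.08,"grip":5.0},{"rx":0,"ry":0,"rz":0,"tx":0,"ty":0,"tz":0,"grip":5.0},{"rx":0,"ry":0,"rz":0,"tx":0,"ty":0,"tz":0,"grip":5.0}]' >/dev/null; python3 st.py
python3 -m pendant '[{"rx":0,"ry":0,"rz":0,"tx":0.04,"ty":0,"tz":0.08,"grip":5.0},{"rx":0,"ry":0,"rz":0,"tx":0,"ty":0,"tz":0,"grip":5.0},{"rx":0,"ry":0,"rz":0,"tx":0,"ty":0,"tz":0,"grip":5.0}]' >/dev/null; python3 st.py
```

```text
t24.95 p [ 431.2 -410.4  -17.2] yaw -0.551 tilt 0.474 roll -0.001 F [-5.2  3.8  7.3] T [0.67 0.52 0.14] w 0.647 q [-1.06  0.24  2.11  0.56  0.43 -2.55]
t25.20 p [ 431.4 -410.5  -17.2] yaw -0.550 tilt 0.474 roll -0.001 F [-12.2   8.5  18.6] T [1.1  0.62 0.26] w 0.651 q [-1.06  0.24  2.11  0.57  0.43 -2.56]
```

```bash
python3 -m pendant '[{"rx":0,"ry":0,"rz":0,"tx":-0.06,"ty":0,"tz":-0.11,"grip":5.0},{"rx":0,"ry":0,"rz":0,"tx":0,"ty":0,"tz":0,"grip":5.4},{"rx":0,"ry":0,"rz":0,"tx":0,"ty":0,"tz":0,"grip":5.8},{"rx":0,"ry":0,"rz":0,"tx":0,"ty":0,"tz":0,"grip":6.2},{"rx":0,"ry":0,"rz":0,"tx":0,"ty":0,"tz":0,"grip":6.6},{"rx":0,"ry":0,"rz":0,"tx":0,"ty":0,"tz":0,"grip":6.6},{"rx":0,"ry":0,"rz":0,"tx":0,"ty":0,"tz":0,"grip":6.6}]' >/dev/null; python3 st.py
python3 - <<'E'
from h import *
im=vision.get_image("top");crop(im,(435,250),180,150,4,"pics/t18.png");im=vision.get_image("scene");crop(im,(90,220),180,150,4,"pics/s18.png")
E
```

```text
t25.78 p [ 431.2 -410.4  -17.6] yaw -0.551 tilt 0.473 roll -0.001 F [ 0.3  0.  -0.1] T [ 0.06  0.15 -0.01] w 0.775 q [-1.06  0.24  2.11  0.56  0.43 -2.55]
```

View pics/t18.png

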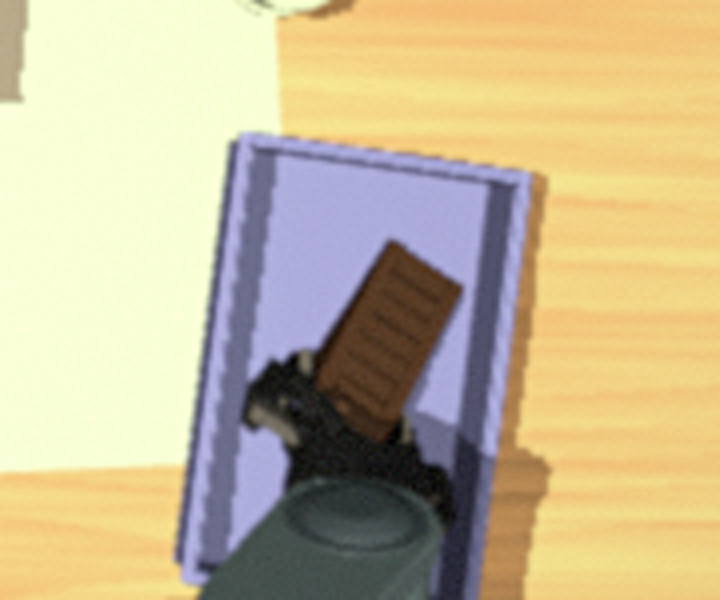

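View pics/s18.png

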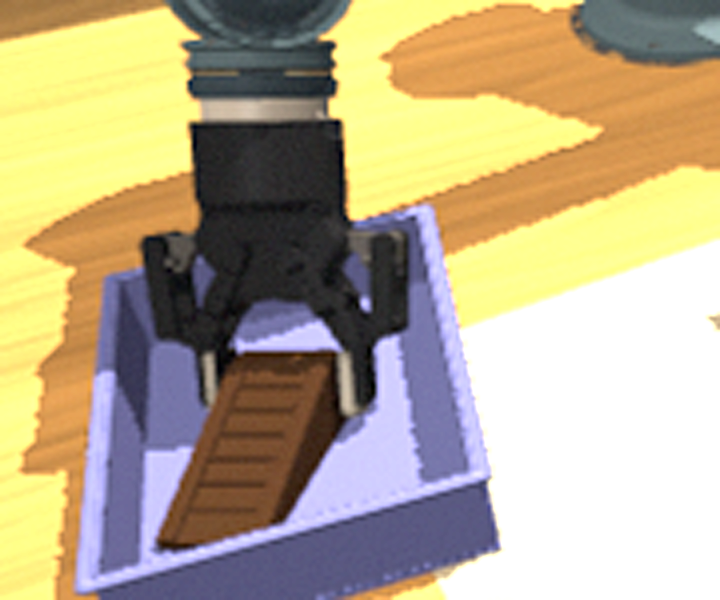

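```bash
python3 -m pendant '[{"rx":0,"ry":0,"rz":0,"tx":-0.1,"ty":0,"tz":-0.3,"grip":7.0},{"rx":0,"ry":0,"rz":0,"tx":-0.2,"ty":0,"tz":-0.6,"grip":7.0},{"rx":0,"ry":0,"rz":0,"tx":-0.5,"ty":0,"tz":-1.1,"grip":7.0},{"rx":0,"ry":0,"rz":0,"tx":-0.7,"ty":0,"tz":-1.5,"grip":7.0},{"rx":0,"ry":0,"rz":0,"tx":-1,"ty":0,"tz":-2,"grip":7.0},{"rx":0,"ry":0,"rz":0,"tx":-1,"ty":0,"tz":-2,"grip":7.0},{"rx":0,"ry":0,"rz":0,"tx":-1,"ty":0,"tz":-2,"grip":7.0},{"rx":0,"ry":0,"rz":0,"tx":-1,"ty":0,"tz":-2,"grip":7.0}]' >/dev/null; python3 st.py
python3 -m pendant '[{"rx":0,"ry":0,"rz":0,"tx":-0.5,"ty":0,"tz":-2,"grip":7.0},{"rx":0,"ry":0,"rz":0,"tx":-0.5,"ty":0,"tz":-2,"grip":7.0},{"rx":0,"ry":0,"rz":0,"tx":1,"ty":0,"tz":-2,"grip":7.0},{"rx":0,"ry":0,"rz":0,"tx":1,"ty":0,"tz":-2,"grip":7.0},{"rx":0,"ry":0,"rz":0,"tx":0,"ty":0,"tz":0,"grip":7.0},{"rx":0,"ry":0,"rz":0,"tx":0,"ty":0,"tz":0,"grip":7.0}]' >/dev/null; python3 st.py; python3 trk.py 19
python3 - <<'E'
from h import *
im=vision.get_image("top");crop(im,(435,250),180,150,4,"pics/t19.png");im=vision.get_image("scene");crop(im,(90,220),180,150,4,"pics/s19.png")
E
```

```text
t26.55 p [ 428.  -408.3  111.5] yaw -0.552 tilt 0.474 roll -0.002 F [ 1.5 -0.4 -0.4] T [ 0.09  0.18 -0.03] w 0.821 q [-1.06 -0.04  2.11  0.36  0.68 -2.32]
t27.05 p [ 389.5 -385.   177.9] yaw -0.552 tilt 0.476 roll -0.003 F [ 0.8 -0.  -1. ] T [ 0.05  0.19 -0.02] w 0.819 q [-1.12 -0.26  2.17  0.33  0.85 -2.31]
top cc 0.991 shift px [0.35 3.3 ] rot -0.0075
scene cc 0.947 shift px [-2.68 -0.84] rot -0.0289
```

View pics/t19.png

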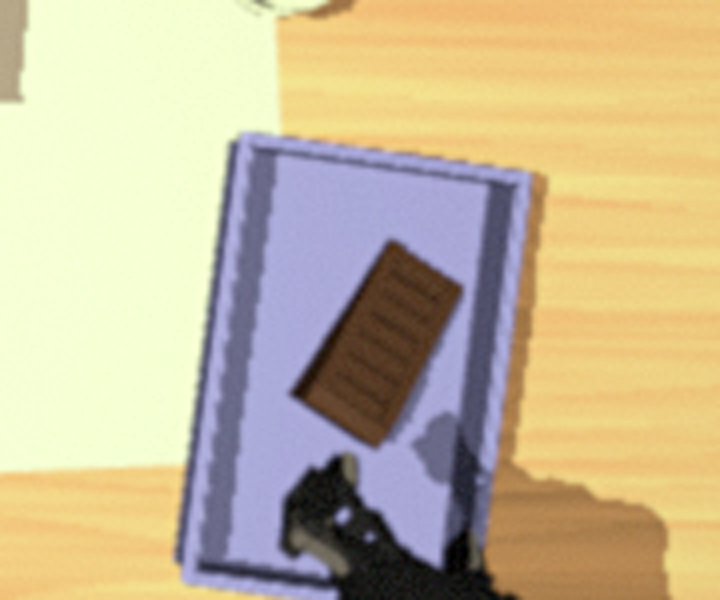

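View pics/s19.png

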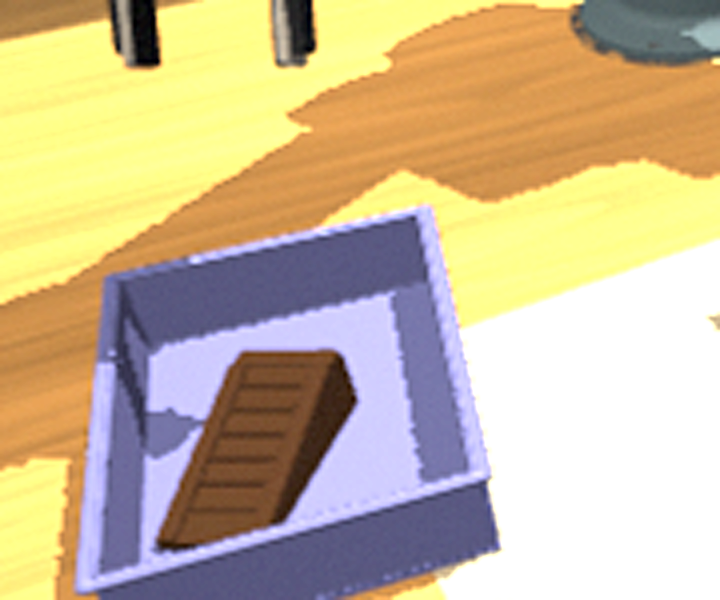

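View pics/top_19.png

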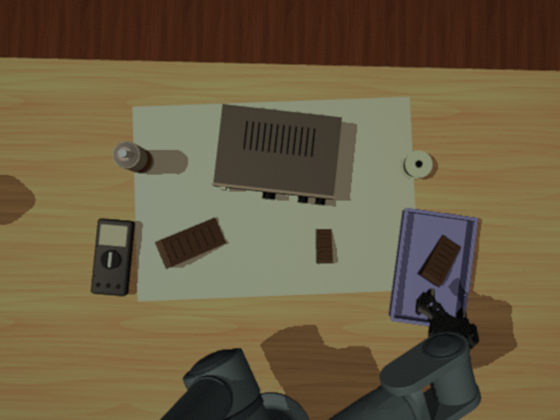

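The wedge lies flat in the tub at about pixel (440, 260) in the top view. The tub, multimeter, reel, can and both look-alikes are where they were, and the gripper is clear.

```bash
python3 -c "
from workcell import order,robot
print(order.close_job(), robot.get_state()['t'])"
```

```text
the job is handed in; nothing more can be done
the job is handed in; nothing more can be done
```

The wedge is out and lying flat on its base in the blue tub, and the preamplifier is down on its feet. I handed the job in at about 27 s on the robot clock; the limit is 70 s.

- **Wedge:** I took the middle-sized one by its thick end, leaning about 27° away from the set. About 14 swings of ±0.14 rad, easing out roughly 2.5 mm each (the first half-swing and one later swing a little less), worked it loose. I then drew it clear, lowered it until it touched the tub floor, and let go.
- **Set:** Tracking its top in the cameras puts the total shift at about 5 mm towards the robot and 1.5 mm sideways. It has not moved since the wedge came free. The wrist force readings stayed under about 25 N.
- **Everything else:** In the last top view I could see no change in the tub, multimeter, reel, can or the two look-alikes. The gripper is clear of everything.

Two checks disagreed:

- **Finger position:** The pictures show the fingertips about 31 mm short of the reported TCP. I went by the pictures, and the contact with the tub floor came where they predicted.
- **Set tilt:** My camera estimate of how far the set came down was 0.034 rad, against the expected 0.048. I put that down to measurement error: nothing is left under the set, and it did not move as the rest of the wedge came out.

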